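# Square up, sort and load specimen cards

### The job

Take the specimen cards that are there one after another, in the order of urgency yellow, blue, white, grey: slide each one flat on the bench fully home into the corner of the squaring stop, against both fences, let go of it there, then grip it afresh and lay it flat in a free nest, green-tagged cards in the green nests of the reader and red-tagged cards in the red nests of the reject tray. When all the cards are in their nests, press the reader's start button, and leave the jar, the dishes and the bottle where they stand.

Things in the scene. Friction and masses are not known exactly. Their poses are not given: they have to be found in the camera images.
- yellow_mid (a point): Centre (half-way up) of the yellow specimen card: a loose yellow plastic plate 100 long (x) x 50 wide (y) x 12 mm thick, 40 to 85 g, lying flat, with a green square tag (28 x 40 mm) on the top at its +x end and eight amber wells beside it. May be absent. Lying on the bench its centre is 6 mm up.
- blue_mid (a point): Centre (half-way up) of the blue specimen card: a loose blue plastic plate 100 long (x) x 50 wide (y) x 12 mm thick, 40 to 85 g, lying flat, with a red square tag (28 x 40 mm) on the top at its +x end and eight amber wells beside it. May be absent. Lying on the bench its centre is 6 mm up.
- white_mid (a point): Centre (half-way up) of the white specimen card: a loose white plastic plate 100 long (x) x 50 wide (y) x 12 mm thick, 40 to 85 g, lying flat, with a red square tag (28 x 40 mm) on the top at its +x end and eight amber wells beside it. May be absent. Lying on the bench its centre is 6 mm up.
- grey_mid (a point): Centre (half-way up) of the grey specimen card: a loose grey plastic plate 100 long (x) x 50 wide (y) x 12 mm thick, 40 to 85 g, lying flat, with a green square tag (28 x 40 mm) on the top at its +x end and eight amber wells beside it. May be absent. Lying on the bench its centre is 6 mm up.
- stop: Squaring stop: fixed aluminium corner on the bench, 20 mm high, open to its +x and -y. Origin: on the bench where the fence faces meet: end fence face x = 0 (from y -50 to 55 mm), side fence face y = 0, being two blocks, x 0 to 14 and 86 to 100 mm, with a cut-out between them (72 mm long, 45 mm deep in +y) for a gripper finger. Orange lips overhang both faces by 5 mm, undersides 17 mm up.
- home (a point): Where a card's centre is when fully home in the stop: 50 mm to +x and 25 mm to -y of the corner, 6 mm up; axes as the stop's; the card's long axis lies along x (either way round). Because of the lips a card is slid in flat on the bench, and must be drawn back (+x and -y) more than 5 mm from both fences before it can be lifted.
- reader: Card reader, fixed: a low white deck 228 (x) x 74 (y) x 20 mm high with two green-floored, grey-walled nests in a row along its x axis, and at its +x end a grey console 50 x 90 x 40 mm high with the start button on it. Origin: on the bench below the middle of the deck.
- reject: Reject tray, fixed: a low grey deck of the same size with two red-floored, white-walled nests in a row along its x axis, no console. Origin: on the bench below its middle.
- start (a joint): Travel of the reader's start button, m: 0 up, 0.006 fully down (about 5 N, spring return); 0.004 starts the reader.
- start_top (a point): Centre of the top of the green start button (28 mm across) on the reader's console, 139 mm to +x and 15 mm to -y of the reader's middle; pressed straight down.
- reader_near (a point): Where the centre of a card is when it lies flat in the green nest at the -x end of the reader (54.5 mm off its middle). Nest: 105 x 55 mm inside (long side along x), floor 20 mm above the bench and 6 mm below this point, walls 4 mm thick, 8 mm high; the long walls stand only at the ends, leaving 69 mm open for the fingers. Either way round fits.
- reader_far (a point): Where the centre of a card is when it lies flat in the green nest at the +x end of the reader (54.5 mm off its middle). Nest: 105 x 55 mm inside (long side along x), floor 20 mm above the bench and 6 mm below this point, walls 4 mm thick, 8 mm high; the long walls stand only at the ends, leaving 69 mm open for the fingers. Either way round fits.
- reject_near (a point): Where the centre of a card is when it lies flat in the red nest at the -x end of the reject tray (54.5 mm off its middle). Nest: 105 x 55 mm inside (long side along x), floor 20 mm above the bench and 6 mm below this point, walls 4 mm thick, 8 mm high; the long walls stand only at the ends, leaving 69 mm open for the fingers. Either way round fits.
- reject_far (a point): Where the centre of a card is when it lies flat in the red nest at the +x end of the reject tray (54.5 mm off its middle). Nest: 105 x 55 mm inside (long side along x), floor 20 mm above the bench and 6 mm below this point, walls 4 mm thick, 8 mm high; the long walls stand only at the ends, leaving 69 mm open for the fingers. Either way round fits.
- jar: Bystander: clear jar with a blue lid and gauge, 108 mm across, 160 mm high. Origin: centre of its underside.
- dishes: Bystander: stack of round culture dishes, 90 mm across, 45 mm high. Origin: centre of its underside.
- bottle: Bystander: amber bottle, 60 mm across, 130 mm high. Origin: centre of its underside.

How it is judged (in metres and radians):
On the way, in this order (a step that is already met when the one before it is completed fails the run):
1. the yellow card lies square in the stop, against both fences, and has been let go (distance between yellow_mid and home below 0.004 m and x of yellow_mid in the frame of home below 0.003 m and y of yellow_mid in the frame of home above -0.003 m and angle between the x axis of yellow_mid and the x axis of home, either way round below 0.05 rad and angle between yellow_mid's own z axis and vertical below 0.05 rad and contact force between card_yellow and the fingers below 0.2 N), for 0.2 s.
2. the yellow card lies flat in a green nest of the reader, let go ((distance between yellow_mid and reader_near below 0.006 m or distance between yellow_mid and reader_far below 0.006 m) and angle between yellow_mid's own z axis and vertical below 0.05 rad and angle between the x axis of yellow_mid and the x axis of reader, either way round below 0.08 rad and contact force between card_yellow and the fingers below 0.2 N), for 0.2 s.
3. the blue card lies square in the stop, against both fences, and has been let go (distance between blue_mid and home below 0.004 m and x of blue_mid in the frame of home below 0.003 m and y of blue_mid in the frame of home above -0.003 m and angle between the x axis of blue_mid and the x axis of home, either way round below 0.05 rad and angle between blue_mid's own z axis and vertical below 0.05 rad and contact force between card_blue and the fingers below 0.2 N), for 0.2 s.
4. the blue card lies flat in a red nest of the reject tray, let go ((distance between blue_mid and reject_near below 0.006 m or distance between blue_mid and reject_far below 0.006 m) and angle between blue_mid's own z axis and vertical below 0.05 rad and angle between the x axis of blue_mid and the x axis of reject, either way round below 0.08 rad and contact force between card_blue and the fingers below 0.2 N), for 0.2 s.
5. the white card lies square in the stop, against both fences, and has been let go (distance between white_mid and home below 0.004 m and x of white_mid in the frame of home below 0.003 m and y of white_mid in the frame of home above -0.003 m and angle between the x axis of white_mid and the x axis of home, either way round below 0.05 rad and angle between white_mid's own z axis and vertical below 0.05 rad and contact force between card_white and the fingers below 0.2 N), for 0.2 s.
6. the white card lies flat in a red nest of the reject tray, let go ((distance between white_mid and reject_near below 0.006 m or distance between white_mid and reject_far below 0.006 m) and angle between white_mid's own z axis and vertical below 0.05 rad and angle between the x axis of white_mid and the x axis of reject, either way round below 0.08 rad and contact force between card_white and the fingers below 0.2 N), for 0.2 s.
7. the grey card lies square in the stop, against both fences, and has been let go (distance between grey_mid and home below 0.004 m and x of grey_mid in the frame of home below 0.003 m and y of grey_mid in the frame of home above -0.003 m and angle between the x axis of grey_mid and the x axis of home, either way round below 0.05 rad and angle between grey_mid's own z axis and vertical below 0.05 rad and contact force between card_grey and the fingers below 0.2 N), for 0.2 s.
8. the grey card lies flat in a green nest of the reader, let go ((distance between grey_mid and reader_near below 0.006 m or distance between grey_mid and reader_far below 0.006 m) and angle between grey_mid's own z axis and vertical below 0.05 rad and angle between the x axis of grey_mid and the x axis of reader, either way round below 0.08 rad and contact force between card_grey and the fingers below 0.2 N), for 0.2 s.
9. the start button is pressed (value of joint start above 0.004 m), for 0.05 s.
At the end, for the whole second after the job is handed in: every card present lies at rest, flat and released in a nest of its tag's colour (centre within 6 mm of the nest's seat, level and aligned within 0.05 and 0.08 rad), each squared in the stop first (within 3 mm, 0.05 rad), in the given order, and start pressed last (4 mm); bystanders within 40 mm (all of step 2 and all of step 4 and all of step 6 and all of step 8 and linear speed of each of card_yellow, card_blue, card_white, card_grey below 0.02 m/s); the robot touches nothing.
It fails at once if the anaerobic jar is shifted more than 40 mm or tipped over (distance of jar from where it was at the start of the episode above 0.04 m or angle between jar's own z axis and vertical above 0.4 rad).
It fails at once if the stack of culture dishes is shifted more than 40 mm or tipped over (distance of dishes from where it was at the start of the episode above 0.04 m or angle between dishes's own z axis and vertical above 0.4 rad).
It fails at once if the amber bottle is shifted more than 40 mm or tipped over (distance of bottle from where it was at the start of the episode above 0.04 m or angle between bottle's own z axis and vertical above 0.4 rad).
Of card_yellow, card_blue, card_white, card_grey only 3 to 4 are there at a start; the rules pass over those that are not, and their reading is None.
At some moment in a run one of card_yellow, card_blue, card_white, card_grey may be knocked a few centimetres aside while the robot is not near it.
Once in a run the grip may slacken for a moment while it holds something.
It also fails if it takes over 210 s, if anything falls off the work surface, if the arm or the gripper's body presses on something with over 40 N, if the wrist force passes 120 N, or if a joint passes its speed limit or range.

### The arm

A 7-joint arm with a two-finger parallel gripper is mounted at the origin on the work surface. World frame = base frame: x ahead of the robot, y to its left, z up, the work surface at z = 0. Lengths are in m, angles in degrees, forces in N, time in s.
With the tool pointing down it reaches from about 0.425 to 0.875 m from the base axis. Payload 4.7 kg.
Tool frame: the origin (TCP) lies at the very end of the fingers, on their centre line; the grasp point (between the pads) lies 19 mm behind it; z points along the fingers, y is the direction in which the jaws open and shut (so a half turn about z gives the same grasp; the last joint's range is limited). The gripper opens to 87 mm and grips with 3 to 60 N. Pads are 19 mm wide; open, the fingers measure 117 mm over their backs; the gripper's body (75 mm by 190 mm) begins 51 mm behind the grasp point.
Start: joints at [-63.822, 18.392, -4.016, 83.108, 1.295, 78.541, -3.26], TCP at [0.279, 0.587, 0.198] pointing down, gripper open.
Joint ranges: [-163.93, 163.93], [-17.29, 119.83], [-79.2, 71.16], [3.27, 140.29], [-89.18, 269.18], [5.43, 117.66], [-154.24, 154.24]. Speed limits (degrees/s): [147.25, 147.25, 180, 180, 180, 180, 180].

### API

Orientations are given as [roll, pitch, yaw] about the fixed x, y, z axes, in that order (R = Rz(yaw) Ry(pitch) Rx(roll)).
In Python, from cell import * gives the robot as it stands.
- The arm moves only by the tool arm_command, never from a script. Its argument "targets" is a list that holds one entry, the list of rows, each a list of 7 numbers: the shift along the tool's x, y, z in m, then the turn, a rotation vector about the tool's x, y, z in degrees, then the gripper's target within -1 to 1 (shut at 1, half-way at 0, fully open at -1). In form: [[[tx, ty, tz, rx, ry, rz, claw], ...]]. A call has 1 to 10 rows; each row is the pose to reach, as a shift and turn from the pose commanded when the call began, along the tool's axes at that moment; what a row does not reach only later rows make up. A row lasts 1/10 s, in which the tool goes at most 50 mm and 8.59 degrees, less where a joint would pass 70% of its speed; a pose out of reach is approached as far as the arm can. A call with a gripper value outside its range is refused whole. The fingers move at their own pace and stop on an object; "newtons" is the grip in N (left out, the last holds). Time passes only in rows, so rows that repeat a pose let the fingers close. It gives the time, the measured TCP pose, the force and the opening at its end, in the units of the state.
- get_obs(): the state, without advancing time (a new reading comes with each control period).
- read_camera(name): name is "scene" or "top" or "wrist"; returns a dict with "img" (384x512x3 uint8, red, green, blue), "z_map" (384x512 float32, m along the optical axis (not along the pixel's ray), 0 where there is no reading), "K" (3x3 intrinsics, pixels), "D" ([k1, k2, p1, p2, k3] as OpenCV has them; the pictures are not rectified), "origin" and "attitude" of the camera in the world. Camera axes: x right, y down, z forward; pixel columns grow to the right and rows downward; lengths in m; the calibration is good to about 2 mm. A picture is of the moment at which its call begins.
- sign_off(): hands the job in, once; it reports no verdict.
Trained networks look in the newest picture that a camera, given by its name, has taken for a name from the list of things; names that differ only in an ending like _2 or _b are one class to them, and where a whole thing is asked for, a point or a joint stands for the part that bears it (a point fixed in the world has none). Each returns a list of dicts, best first, with "conf" (0 to 1); they miss things now and then, are a little off and sometimes report something else, mostly with a low value. They report only what shows in the picture. A call takes as long as a camera call.
- search_frame(thing, camera): "position" ([column, row] in pixels, amid what is visible of it).
The state is a dict: "time_s": time; "qpos": joint angles; "joint_velocities": joint speeds; "effort": joint torques, N m; "tool_pos": TCP position; "tool_rot": TCP orientation; "force": force on the tool from outside, world axes, zero at the start; "wrist_torque": the same for the moment, N m; "grip_width": finger opening in m.
Only numpy, scipy, OpenCV 4.12 (cv2) and the standard library are available. Lean on these libraries where they do the work, as an engineer would, in place of code of your own. Each camera call takes 0.05 s, during which the arm holds its last target.

## Working session

There is one attempt and no reset: what is moved stays moved. The work goes in short steps, Python scripts to look and compute and a tool call to move; the robot and the scene stay as the last step left them, time stands still between calls to the robot, and variables do not carry over. Pictures are saved under pics/ and viewed, and the job is handed in when it is done.

Besides the shell and the picture viewer there is one more tool, called after ">>>" as a command line: name --argument value ..., lists and objects as JSON in quotes. arm_command: Moves the arm, as the interface text tells. Its arguments: {"type":"object","properties":{"targets":{"type":"array","items":{"type":"array","items":{"type":"array","items":{"type":"number"}}}},"newtons":{"type":"number"}},"required":["targets"]}

```bash
ls; mkdir -p pics
cat > h.py <<'E'
from cell import *
import numpy as np, cv2
from scipy.spatial.transform import Rotation as R
def att(c):
    a=np.array(c["attitude"],float)
    if a.shape==(3,3): return a
    if a.size==3: return R.from_euler('xyz',a,degrees=True).as_matrix()
    return R.from_quat(a).as_matrix()
def rays(c,px):
    u=cv2.undistortPoints(np.array(px,float).reshape(-1,1,2),np.array(c["K"],float),np.array(c["D"],float)).reshape(-1,2)
    return np.c_[u,np.ones(len(u))]
def onplane(c,px,z):
    d=rays(c,px)@att(c).T; o=np.array(c["origin"],float)
    return o+d*((z-o[2])/d[:,2])[:,None]
def proj(c,P):
    A=att(c); P=np.array(P,float).reshape(-1,3)
    rv=cv2.Rodrigues(A.T)[0]; t=-A.T@np.array(c["origin"],float)
    return cv2.projectPoints(P,rv,t,np.array(c["K"],float),np.array(c["D"],float))[0].reshape(-1,2)
def cloud(c):
    h,w=c["z_map"].shape
    uu,vv=np.meshgrid(np.arange(w),np.arange(h))
    d=rays(c,np.c_[uu.ravel(),vv.ravel()])*c["z_map"].reshape(-1,1)
    P=d@att(c).T+np.array(c["origin"],float)
    return P.reshape(h,w,3)
def save(c,name): cv2.imwrite("pics/"+name,c["img"][:,:,::-1])
E
python3 - <<'E'
from h import *
o=get_obs();print(o)
for n in ("top","scene","wrist"):
    c=read_camera(n);save(c,n+"0.png");np.savez("pics/"+n+"0.npz",**{k:np.array(v) for k,v in c.items()})
    print(n,c["origin"],c["attitude"],c["K"],c["D"])
E
```

```text
pics
{'time_s': 0.0, 'qpos': array([-63.82196924,  18.43779083,  -4.01356819,  83.17522236,
         1.29738906,  78.54184892,  -3.26104838]), 'joint_velocities': array([-0.02284654, -0.0760877 ,  0.10820947, -0.2124204 , -0.06652819,
        0.02763036, -0.02078227]), 'effort': array([ 2.09158702e-04, -4.91277015e+01, -4.04099207e-01, -3.12529492e+01,
       -6.40160521e-02,  4.36687970e-02,  1.75175569e-04]), 'tool_pos': array([0.27832378, 0.58672264, 0.1964729 ]), 'tool_rot': array([-1.79890508e+02,  8.81799056e-03,  1.54629300e+02]), 'force': array([-0.54591725, -0.53234866,  0.0022407 ]), 'wrist_torque': array([ 0.03237967,  0.03401707, -0.06055751]), 'grip_width': 0.08704735138636531}
top [0.50595805 0.00938735 1.31400023] [-177.0948322    -1.08700051  -90.23173211] [[430.92676261   0.         248.67218935]
 [  0.         430.92676261 186.37656644]
 [  0.           0.           1.        ]] [-0.13598507  0.          0.          0.          0.        ]
scene [ 1.32047445 -0.72485183  0.93582089] [-129.66319021    0.57226986   46.16875297] [[383.6055778    0.         256.17175651]
 [  0.         383.6055778  190.80219171]
 [  0.           0.           1.        ]] [0.02186257 0.         0.         0.         0.        ]
wrist [0.20286898 0.62258952 0.38346419] [1.62555844e+02 9.47293587e-02 6.45659613e+01] [[298.60966602   0.         259.21514359]
 [  0.         298.60966602 190.46570042]
 [  0.           0.           1.        ]] [-0.03189562  0.          0.          0.          0.        ]
```

View pics/top0.png

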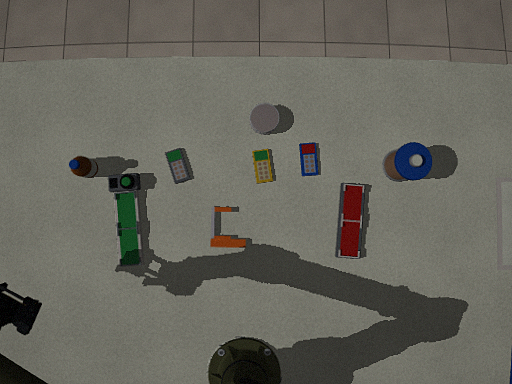

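View pics/scene0.png

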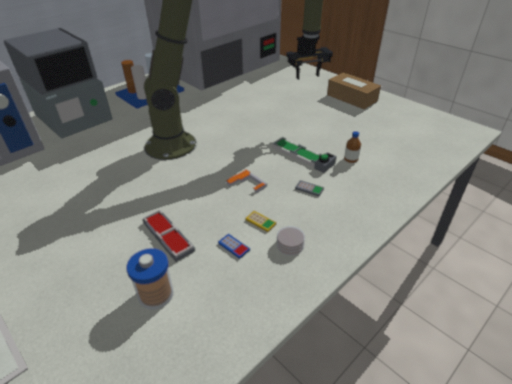

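Run:
```python
from h import *
c=read_camera("top");P=cloud(c)
for n in "yellow_mid blue_mid white_mid grey_mid stop reader reject start_top jar dishes bottle".split():
    r=search_frame(n,"top")
    for d in r[:3]:
        print(n,round(d["conf"],2),np.round(d["position"]),onplane(c,[d["position"]],0.012).round(3)[0])
```

```text
blue_mid 0.65 [261. 117.] [ 0.784 -0.055  0.012]
blue_mid 0.62 [306. 159.] [ 0.654 -0.192  0.012]
blue_mid 0.51 [130. 176.] [0.605 0.347 0.012]
grey_mid 0.72 [179. 165.] [0.637 0.197 0.012]
stop 0.97 [219. 237.] [0.418 0.073 0.012]
reader 0.77 [125. 219.] [0.474 0.36  0.012]
reject 0.89 [349. 221.] [ 0.465 -0.322  0.012]
start_top 0.6 [128. 178.] [0.597 0.352 0.012]
start_top 0.25 [222. 244.] [0.398 0.065 0.012]
jar 0.83 [410. 166.] [ 0.634 -0.518  0.012]
jar 0.33 [221. 239.] [0.414 0.069 0.012]
dishes 0.91 [261. 119.] [ 0.778 -0.054  0.012]
bottle 0.77 [ 85. 166.] [0.637 0.488 0.012]
bottle 0.66 [178. 167.] [0.632 0.199 0.012]
```

The top picture shows yellow (263,166), blue (310,159), grey (179,165), the stop (228,228), the reader (127,225), the reject tray (350,221), the dishes (265,118), the jar (413,160) and the bottle (83,166). I see no white card. Next I'll raise the arm and get a close view with the wrist camera.

```bash
cat >> h.py <<'E'
def go(x,y,z,yaw,obs=None):
    "shift in tool axes and rotvec from measured pose to world target (tool down)"
    o=obs or get_obs()
    T=R.from_euler('xyz',o["tool_rot"],degrees=True)
    s=T.inv().apply(np.array([x,y,z])-o["tool_pos"])
    G=R.from_euler('xyz',[180,0,yaw],degrees=True)
    rv=(T.inv()*G).as_rotvec(degrees=True)
    print("t",round(o["time_s"],2),"at",o["tool_pos"].round(4),o["tool_rot"].round(2),"w",round(o["grip_width"],4),"F",o["force"].round(2))
    print("shift",s.round(4),"turn",rv.round(2),"dist",round(float(np.linalg.norm(s)),3))
E
python3 - <<'E'
from h import *
c=read_camera("top");P=cloud(c)
img=c["img"][:,:,::-1]
cv2.imwrite("pics/topzoom.png",cv2.resize(img[90:275,60:450],None,fx=2,fy=2,interpolation=cv2.INTER_CUBIC))
go(0.5,0.05,0.32,180)
go(0.5,0.05,0.32,90)
E
```

```text
t 0.8 at [0.2786 0.5873 0.1976] [179.99   0.   154.63] w 0.0868 F [-0.1  -0.8  -0.21]
shift [-0.4303 -0.3906 -0.1224] turn [ 1.000e-02  0.000e+00 -2.537e+01] dist 0.594
t 0.8 at [0.2786 0.5873 0.1976] [179.99   0.   154.63] w 0.0868 F [-0.1  -0.8  -0.21]
shift [-0.4303 -0.3906 -0.1224] turn [ 1.000e-02 -0.000e+00  6.463e+01] dist 0.594
```

View pics/topzoom.png

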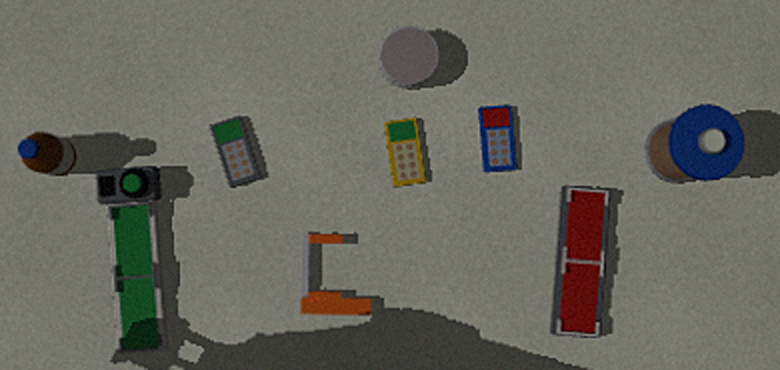

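>>> arm_command --targets '[[[0,0,-0.12,0,0,0,-1],[-0.05,-0.05,-0.12,0,0,0,-1],[-0.1,-0.09,-0.12,0,0,0,-1],[-0.15,-0.13,-0.12,0,0,-5,-1],[-0.2,-0.17,-0.12,0,0,-10,-1],[-0.25,-0.22,-0.12,0,0,-14,-1],[-0.3,-0.27,-0.12,0,0,-18,-1],[-0.35,-0.32,-0.12,0,0,-22,-1],[-0.39,-0.36,-0.12,0,0,-25.4,-1],[-0.43,-0.39,-0.12,0,0,-25.4,-1]]]'

```text
time_s: 1.8
tool_pos: [0.4438, 0.1864, 0.3168]
tool_rot: [179.9, 0.1, -179.9]
force: [0.1, 0.3, 0.1]
grip_width: 0.0868
```

Run:
```python
from h import *
go(0.52,0.05,0.32,180)
```

```text
t 1.8 at [0.4438 0.1864 0.3168] [ 1.7995e+02  5.0000e-02 -1.7989e+02] w 0.0868 F [0.09 0.31 0.11]
shift [-0.0759 -0.1365 -0.0033] turn [0.05 0.05 0.11] dist 0.156
```

>>> arm_command --targets '[[[-0.04,-0.05,0,0,0,0,-1],[-0.06,-0.1,0,0,0,0,-1],[-0.076,-0.136,0,0,0,0,-1],[-0.076,-0.136,0,0,0,0,-1],[-0.076,-0.136,0,0,0,0,-1],[-0.076,-0.136,0,0,0,0,-1]]]'

```text
time_s: 2.4
tool_pos: [0.5192, 0.0541, 0.3163]
tool_rot: [179.9, -0.0, -179.9]
force: [0.3, 1.0, 0.7]
grip_width: 0.0871
```

Run:
```python
from h import *
go(0.52,0.05,0.32,180)
for n in ("top","wrist"):
    c=read_camera(n);save(c,n+"1.png");np.savez("pics/"+n+"1.npz",**{k:np.array(v) for k,v in c.items()})
print(c["origin"],c["attitude"])
```

```text
t 2.4 at [0.5192 0.0541 0.3163] [ 1.7994e+02 -2.0000e-02 -1.7987e+02] w 0.0871 F [0.29 1.   0.66]
shift [-0.0008 -0.0041 -0.0038] turn [ 0.06 -0.02  0.13] dist 0.006
[0.43557861 0.05421554 0.50316388] [ 1.62578189e+02 -4.51267285e-02  9.01385519e+01]
```

View pics/wrist1.png

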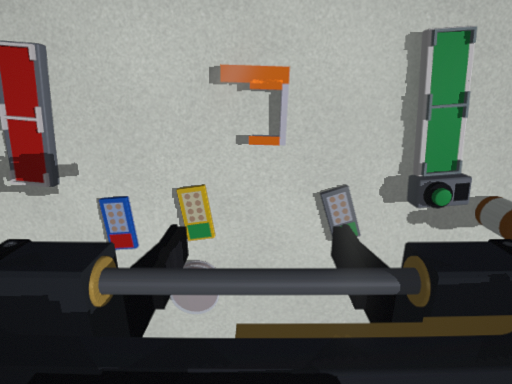

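The wrist picture shows yellow (196,212), blue (117,222), grey (341,213), the stop (255,105), the reader (445,105), the reject tray (27,115) and the button (440,196). Image down is +x and right is +y. I'll now measure each of these metrically.

```bash
cat >> h.py <<'E'
def seg(c,kind,roi=None):
    hsv=cv2.cvtColor(c["img"],cv2.COLOR_RGB2HSV).astype(int);h,s,v=hsv[...,0],hsv[...,1],hsv[...,2]
    m={"yellow":(h>18)&(h<35)&(s>120)&(v>80),"blue":(h>105)&(h<130)&(s>120)&(v>40),
       "green":(h>50)&(h<85)&(s>120)&(v>40),"red":((h<6)|(h>174))&(s>150)&(v>50),"orange":(h>6)&(h<17)&(s>170)&(v>100)}[kind]
    m=m.astype(np.uint8)
    if roi: 
        k=np.zeros_like(m);a,b,cc,d=roi;k[b:d,a:cc]=1;m*=k
    return m
def rect(c,m,z,close=5):
    m=cv2.morphologyEx(m,cv2.MORPH_CLOSE,np.ones((close,close),np.uint8))
    cs=cv2.findContours(m,cv2.RETR_EXTERNAL,cv2.CHAIN_APPROX_NONE)[0]
    out=[]
    for k in sorted(cs,key=cv2.contourArea,reverse=True)[:3]:
        if cv2.contourArea(k)<30: continue
        W=onplane(c,k.reshape(-1,2),z)[:,:2]
        (ctr,(w,hh),a)=cv2.minAreaRect((W*1000).astype(np.float32))
        if w<hh: a+=90;w,hh=hh,w
        out.append((np.round(np.array(ctr)/1000,4),round(w,1),round(hh,1),round((a+90)%180-90,1)))
    return out
E
python3 - <<'E'
from h import *
for n in ("wrist1","top1"):
    c=dict(np.load("pics/%s.npz"%n))
    P=cloud(c)
    bg=P[...,2]; print(n,"bench z", np.median(bg[np.abs(bg)<0.02]))
    print("yellow",rect(c,seg(c,"yellow"),.012))
    print("blue",rect(c,seg(c,"blue"),.012))
    print("green",rect(c,seg(c,"green"),.02))
    print("red",rect(c,seg(c,"red"),.02))
    print("orange",rect(c,seg(c,"orange"),.019))
c=dict(np.load("pics/wrist1.npz"))
for i,(a,b,w,h) in enumerate([(190,55,130,105),(0,35,100,160),(410,20,100,195),(300,170,80,80)]):
    cv2.imwrite("pics/z%d.png"%i,cv2.resize(c["img"][b:b+h,a:a+w,::-1],None,fx=4 if i<3 else 5,fy=4 if i<3 else 5,interpolation=cv2.INTER_CUBIC)[:600])
E
```

```text
wrist1 bench z -9.388566154866496e-05
yellow [(array([ 0.6321, -0.0571]), 100.8, 50.9, 7.8), (array([ 0.7746, -0.253 ]), 119.3, 40.7, -12.9)]
blue [(array([ 0.6517, -0.1978]), 99.1, 53.4, 4.2)]
green [(array([0.4456, 0.3501]), 214.2, 54.2, 4.7), (array([0.5977, 0.3695]), 34.9, 30.2, 64.8), (array([ 0.6619, -0.0519]), 37.6, 26.0, -82.0)]
red [(array([ 0.4653, -0.3272]), 212.4, 57.5, -5.1), (array([ 0.6823, -0.1942]), 37.0, 24.5, -85.6)]
orange [(array([0.4067, 0.0643]), 68.8, 32.5, 88.2), (array([0.5021, 0.0617]), 47.0, 12.9, -89.9)]
top1 bench z -0.0003223842347057637
yellow [(array([ 0.6354, -0.0562]), 99.6, 49.4, 8.0)]
blue [(array([ 0.6515, -0.5284]), 122.2, 116.3, 89.9), (array([ 0.6557, -0.1983]), 99.2, 50.5, 4.0), (array([0.6427, 0.5229]), 32.2, 24.8, 89.6)]
green [(array([0.4466, 0.3507]), 213.7, 53.0, 4.8), (array([0.6669, 0.2109]), 38.3, 27.2, -71.3), (array([ 0.6661, -0.0516]), 37.4, 26.2, -79.1)]
red [(array([ 0.4674, -0.3249]), 212.9, 55.1, -5.0), (array([ 0.687 , -0.1954]), 37.9, 26.3, -84.7)]
orange []
```

View pics/z0.png

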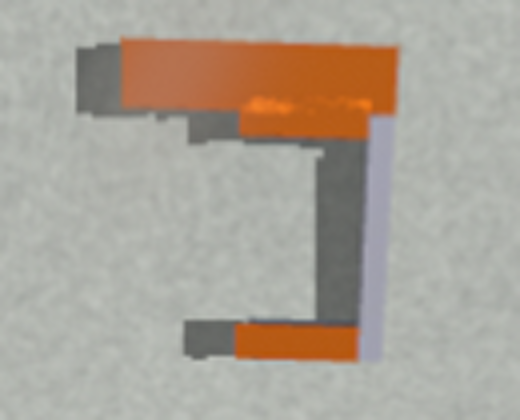

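View pics/z2.png

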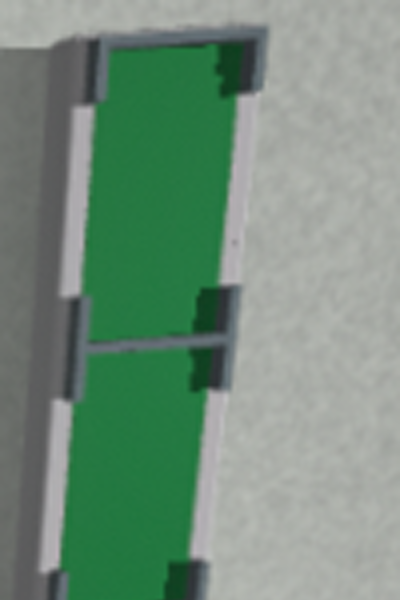

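Run:
```python
from h import *
go(0.634,-0.0567,0.08,187.9)
```

```text
t 2.5 at [0.5191 0.0547 0.3162] [ 1.7997e+02 -1.0000e-02 -1.7977e+02] w 0.0872 F [-0.2   1.32 -0.12]
shift [-0.1145 -0.112   0.2361] turn [ 0.04 -0.01 -7.67] dist 0.285
```

>>> arm_command --targets '[[[-0.03,-0.03,0.02,0,0,-3,-1],[-0.06,-0.06,0.04,0,0,-7.7,-1],[-0.09,-0.09,0.07,0,0,-7.7,-1],[-0.114,-0.112,0.11,0,0,-7.7,-1],[-0.1145,-0.112,0.15,0,0,-7.7,-1],[-0.1145,-0.112,0.19,0,0,-7.7,-1],[-0.1145,-0.112,0.22,0,0,-7.7,-1],[-0.1145,-0.112,0.236,0,0,-7.7,-1],[-0.1145,-0.112,0.236,0,0,-7.7,-1],[-0.1145,-0.112,0.236,0,0,-7.7,-1]]]'

```text
time_s: 3.5
tool_pos: [0.6351, -0.0587, 0.0816]
tool_rot: [-180.0, 0.1, -172.2]
force: [0.2, -0.4, 0.5]
grip_width: 0.0869
```

Run:
```python
from h import *
go(0.634,-0.0567,0.004,187.9)
c=read_camera("wrist");save(c,"w2.png");print(rect(c,seg(c,"yellow"),.012))
c=read_camera("top");print(rect(c,seg(c,"yellow"),.012))
go(0.634,-0.0567,0.004,187.9)
```

```text
t 3.5 at [ 0.6351 -0.0587  0.0816] [-1.800e+02  1.100e-01 -1.722e+02] w 0.0869 F [ 0.2  -0.37  0.52]
shift [0.001  0.0021 0.0776] turn [-0.    0.11 -0.1 ] dist 0.078
[(array([ 0.6331, -0.0581]), 99.4, 49.2, 8.0), (array([ 0.7461, -0.209 ]), 59.4, 13.7, -19.3), (array([0.7109, 0.1241]), 37.8, 4.1, 17.9)]
[]
t 3.6 at [ 0.6358 -0.0592  0.0827] [-179.98    0.22 -172.24] w 0.0871 F [ 1.01 -0.09  1.17]
shift [0.0018 0.0028 0.0787] turn [-0.02  0.22 -0.14] dist 0.079
```

View pics/w2.png

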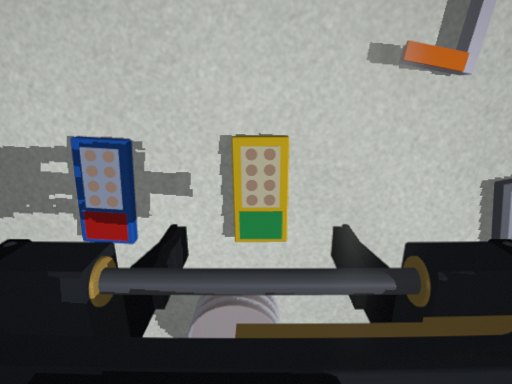

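The yellow card shows at (260,190), square between the fingers. I'll go down onto it and grip.

>>> arm_command --targets '[[[0.001,0.001,0.03,0,0,0,-1],[0.002,0.001,0.055,0,0,0,-1],[0.002,0.001,0.07,0,0,0,-1],[0.002,0.001,0.078,0,0,0,-1],[0.002,0.001,0.078,0,0,0,-1],[0.002,0.001,0.078,0,0,0,1],[0.002,0.001,0.078,0,0,0,1],[0.002,0.001,0.078,0,0,0,1],[0.002,0.001,0.078,0,0,0,1],[0.002,0.001,0.078,0,0,0,1]]]' --newtons 25

```text
time_s: 4.6
tool_pos: [0.6322, -0.0587, 0.0026]
tool_rot: [180.0, 0.0, -172.3]
force: [0.1, 0.5, 0.9]
grip_width: 0.0546
```

Run:
```python
from h import *
go(0.634,-0.0567,0.02,180)
```

```text
t 4.6 at [ 0.6322 -0.0587  0.0026] [ 1.8000e+02  3.0000e-02 -1.7227e+02] w 0.0546 F [0.14 0.5  0.92]
shift [-0.002   0.0017 -0.0174] turn [0.01 0.03 7.73] dist 0.018
```

>>> arm_command --targets '[[[0,0,0,0,0,0,1],[0,0,0,0,0,0,1],[0,0,0,0,0,0,1]]]'

```text
time_s: 4.9
tool_pos: [0.632, -0.0587, 0.0023]
tool_rot: [180.0, -0.0, -172.3]
force: [-0.1, -0.5, -0.0]
grip_width: 0.0309
```

Run:
```python
from h import *
go(0.53,0.02,0.02,180)
c=dict(np.load("pics/wrist1.npz"))
pts=np.array([(235,323),(235,358),(358,361),(358,325),(395,115),(382,360),(121,38),(398,46),(121,107),(240,138),(368,138),(398,115)])
px=(pts+0.5)/4-0.5+[190,55]
print(np.c_[pts,onplane(c,px,.02)[:,:2].round(4)])
```

```text
t 4.9 at [ 0.632  -0.0587  0.0023] [ 180.     -0.   -172.27] w 0.0309 F [-0.07 -0.51 -0.04]
shift [ 0.0905  0.0917 -0.0177] turn [ 0.   -0.    7.73] dist 0.13
[[ 2.350e+02  3.230e+02  4.946e-01  3.730e-02]
 [ 2.350e+02  3.580e+02  5.086e-01  3.720e-02]
 [ 3.580e+02  3.610e+02  5.097e-01  8.700e-02]
 [ 3.580e+02  3.250e+02  4.953e-01  8.670e-02]
 [ 3.950e+02  1.150e+02  4.153e-01  9.920e-02]
 [ 3.820e+02  3.600e+02  5.093e-01  9.670e-02]
 [ 1.210e+02  3.800e+01  3.880e-01 -4.700e-03]
 [ 3.980e+02  4.600e+01  3.906e-01  9.960e-02]
 [ 1.210e+02  1.070e+02  4.126e-01 -5.600e-03]
 [ 2.400e+02  1.380e+02  4.239e-01  3.980e-02]
 [ 3.680e+02  1.380e+02  4.238e-01  8.900e-02]
 [ 3.980e+02  1.150e+02  4.153e-01  1.003e-01]]
```

Opening 31 mm is less than the card's 50 mm, so something is wrong. I'll look.

Run:
```python
from h import *
c=read_camera("wrist");save(c,"w3.png");print(rect(c,seg(c,"yellow"),.012))
c=read_camera("scene");cv2.imwrite("pics/s3.png",cv2.resize(c["img"][150:280,190:360,::-1],None,fx=4,fy=4))
```

```text
[(array([ 0.7065, -0.0288]), 235.3, 16.6, -82.3), (array([ 0.6055, -0.0619]), 49.3, 45.8, -82.3), (array([ 0.6764, -0.099 ]), 40.1, 7.9, 2.3)]
```

View pics/w3.png

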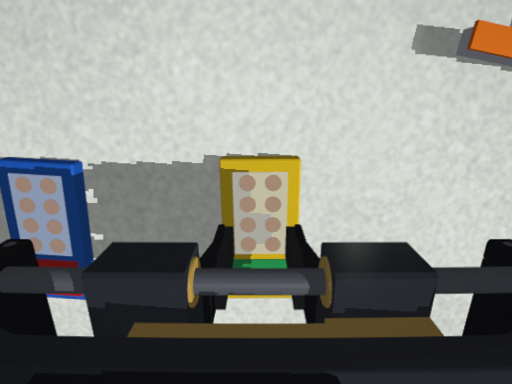

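View pics/s3.png

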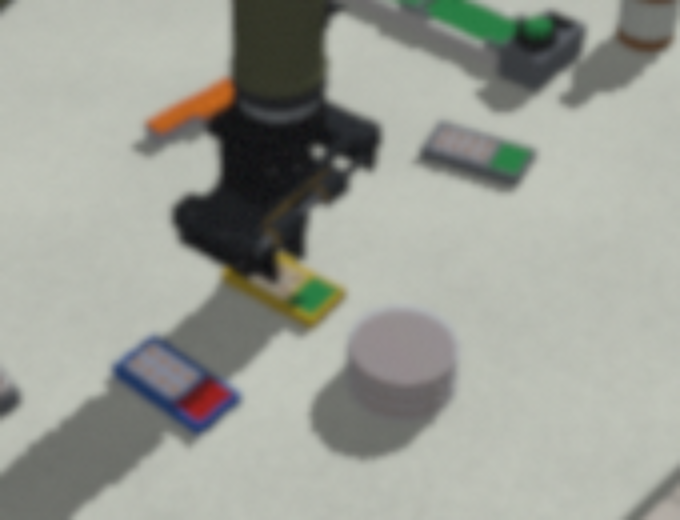

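Run:
```python
from h import *
o=get_obs();print(o["time_s"],o["grip_width"],o["tool_pos"],o["force"])
c=read_camera("wrist");cv2.imwrite("pics/w4.png",cv2.resize(c["img"][140:340,150:380,::-1],None,fx=3,fy=3))
print(get_obs()["grip_width"])
```

```text
5.0 0.022977954253749534 [ 0.63199382 -0.05865914  0.00223149] [-0.64238729 -0.21235599  0.06545719]
0.01926982583230635
```

View pics/w4.png

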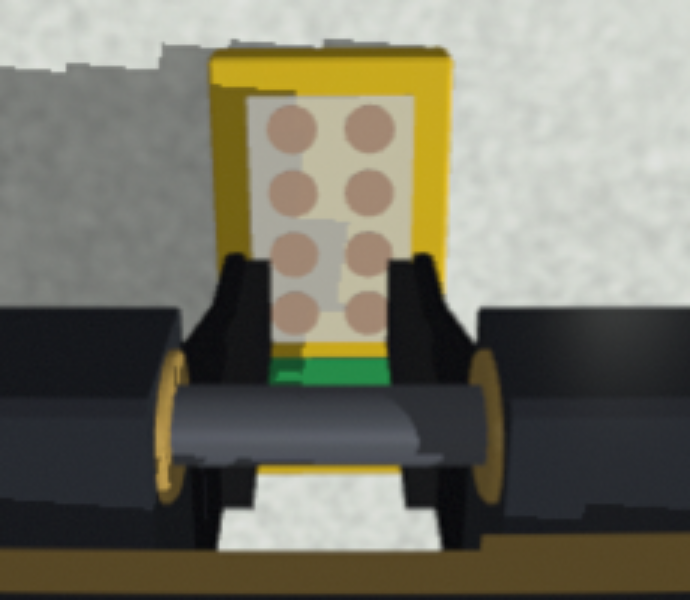

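Run:
```python
from h import *
c=read_camera("wrist");P=cloud(c)
print(get_obs()["grip_width"])
for r in (222,228,235,245,260,290,305):
    print(r,[tuple((P[r,x]*1000).round(0).astype(int)) for x in (226,232,238,285,290,296)])
for (u,v) in [(250,190),(262,215),(260,255)]: print(P[v,u])
```

```text
0.015307325999796262
222 [(np.int64(628), np.int64(-81), np.int64(12)), (np.int64(628), np.int64(-77), np.int64(12)), (np.int64(627), np.int64(-73), np.int64(12)), (np.int64(623), np.int64(-43), np.int64(13)), (np.int64(623), np.int64(-40), np.int64(12)), (np.int64(622), np.int64(-36), np.int64(12))]
228 [(np.int64(633), np.int64(-80), np.int64(12)), (np.int64(623), np.int64(-76), np.int64(32)), (np.int64(623), np.int64(-72), np.int64(30)), (np.int64(618), np.int64(-46), np.int64(34)), (np.int64(618), np.int64(-43), np.int64(33)), (np.int64(626), np.int64(-35), np.int64(12))]
235 [(np.int64(622), np.int64(-78), np.int64(43)), (np.int64(622), np.int64(-75), np.int64(42)), (np.int64(623), np.int64(-72), np.int64(39)), (np.int64(620), np.int64(-46), np.int64(38)), (np.int64(618), np.int64(-44), np.int64(42)), (np.int64(632), np.int64(-34), np.int64(11))]
245 [(np.int64(623), np.int64(-77), np.int64(53)), (np.int64(624), np.int64(-74), np.int64(50)), (np.int64(623), np.int64(-71), np.int64(51)), (np.int64(620), np.int64(-47), np.int64(51)), (np.int64(618), np.int64(-45), np.int64(53)), (
[... 307 characters left out ...]
3), np.int64(67))]
290 [(np.int64(605), np.int64(-72), np.int64(114)), (np.int64(604), np.int64(-70), np.int64(115)), (np.int64(604), np.int64(-69), np.int64(114)), (np.int64(602), np.int64(-55), np.int64(114)), (np.int64(602), np.int64(-54), np.int64(114)), (np.int64(601), np.int64(-52), np.int64(115))]
305 [(np.int64(635), np.int64(-73), np.int64(83)), (np.int64(640), np.int64(-70), np.int64(76)), (np.int64(640), np.int64(-67), np.int64(76)), (np.int64(637), np.int64(-46), np.int64(76)), (np.int64(637), np.int64(-44), np.int64(76)), (np.int64(624), np.int64(-45), np.int64(91))]
[ 0.60491145 -0.068078    0.01174206]
[ 0.62005242 -0.05846668  0.012872  ]
[ 0.64925953 -0.05579114  0.01170835]
```

Run:
```python
from h import *
o=get_obs();print(o["grip_width"],o["tool_pos"],o["qpos"].round(2))
c=read_camera("scene");P=cloud(c)
m=(P[...,0]>.58)&(P[...,0]<.68)&(P[...,1]>-.11)&(P[...,1]<-.01)&(P[...,2]>.005)&(P[...,2]<.12)
q=P[m]
for a in range(5,120,5):
    k=q[(q[:,2]*1000>=a)&(q[:,2]*1000<a+5)]
    if len(k): print(a,len(k),k.min(0).round(3),k.max(0).round(3))
cv2.imwrite("pics/s4.png",cv2.resize(c["img"][170:260,210:310,::-1],None,fx=6,fy=6,interpolation=cv2.INTER_CUBIC))
```

```text
0.015307325999796262 [ 0.63201253 -0.05873866  0.00226639] [-18.54  27.46  27.07  97.85 -14.31  58.14 111.25]
5 34 [ 0.594 -0.106  0.005] [ 0.679 -0.017  0.01 ]
10 147 [ 0.588 -0.089  0.01 ] [ 0.679 -0.025  0.015]
15 47 [ 0.594 -0.084  0.015] [ 0.679 -0.033  0.02 ]
25 3 [ 0.632 -0.073  0.028] [ 0.635 -0.047  0.03 ]
30 12 [ 0.624 -0.077  0.03 ] [ 0.644 -0.041  0.035]
35 11 [ 0.621 -0.074  0.035] [ 0.645 -0.04   0.04 ]
40 11 [ 0.625 -0.075  0.04 ] [ 0.645 -0.042  0.043]
45 13 [ 0.624 -0.075  0.045] [ 0.643 -0.042  0.05 ]
50 8 [ 0.637 -0.075  0.05 ] [ 0.645 -0.041  0.054]
55 4 [ 0.637 -0.077  0.056] [ 0.645 -0.047  0.059]
60 7 [ 0.634 -0.079  0.061] [ 0.645 -0.043  0.065]
65 2 [ 0.644 -0.075  0.067] [ 0.645 -0.07   0.067]
70 3 [ 0.643 -0.078  0.07 ] [ 0.644 -0.074  0.074]
95 2 [ 0.637 -0.044  0.096] [ 0.642 -0.044  0.099]
100 10 [ 0.638 -0.094  0.101] [ 0.673 -0.035  0.105]
105 17 [ 0.644 -0.095  0.105] [ 0.673 -0.014  0.109]
110 38 [ 0.647 -0.109  0.11 ] [ 0.675 -0.012  0.115]
115 33 [ 0.649 -0.106  0.115] [ 0.674 -0.013  0.12 ]
```

View pics/s4.png

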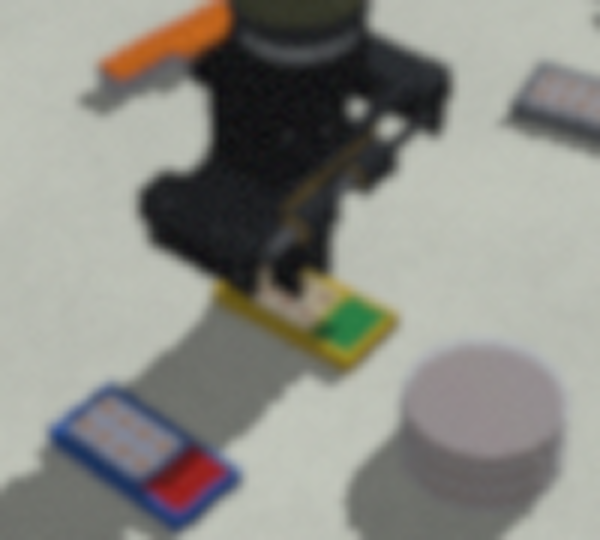

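Both cameras put the fingertips about 27 mm above the reported TCP, at z ≈ 29 mm while the TCP reads 2 mm. They closed in the air above the card, which did not move. I'll reopen and descend in steps, watching the force.

>>> arm_command --targets '[[[0,0,0,0,0,0,-1],[0,0,0,0,0,0,-1],[0,0,0,0,0,0,-1],[0,0,0,0,0,0,-1],[0,0,0,0,0,0,-1],[0,0,0,0,0,0,-1],[0,0,0,0,0,0,-1],[0,0,0,0,0,0,-1],[0,0,0.006,0,0,0,-1],[0,0,0.01,0,0,0,-1]]]'

```text
time_s: 6.15
tool_pos: [0.6318, -0.0586, -0.0083]
tool_rot: [180.0, -0.0, -172.3]
force: [-1.0, -0.2, 0.4]
grip_width: 0.0822
```

Run:
```python
from h import *
c=read_camera("wrist");P=cloud(c);save(c,"w5.png")
o=get_obs();print(o["grip_width"],o["tool_pos"],o["force"])
q=P[(P[...,0]>.618)&(P[...,0]<.65)&(np.abs(P[...,1]+.058)<.075)&(P[...,2]>.014)&(P[...,2]<.06)]
print(len(q),np.sort(q[:,2])[:20].round(4)); 
for s in (-1,1):
    k=q[(q[:,1]+.058)*s>0]; print(k.min(0).round(4),k.max(0).round(4))
```

```text
0.08393728575607708 [ 0.63116497 -0.05855014 -0.00910868] [ 0.48125527  0.39476466 -1.28334655]
1757 [0.0141 0.0142 0.0142 0.0143 0.0156 0.0158 0.0159 0.0159 0.0161 0.0161
 0.0162 0.0162 0.0162 0.0163 0.0164 0.0164 0.0165 0.0165 0.0165 0.0166]
[ 0.6255 -0.1136  0.0142] [ 0.6463 -0.0664  0.06  ]
[ 0.618  -0.0576  0.0141] [ 0.6398 -0.0163  0.06  ]
```

View pics/w5.png

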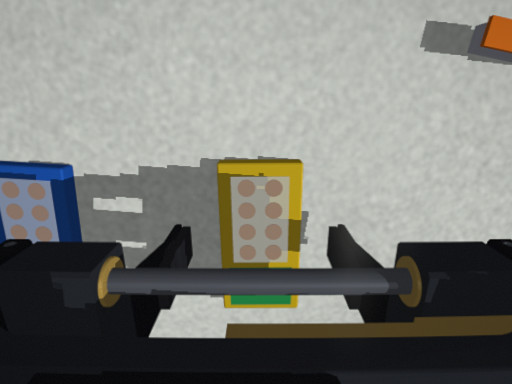

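>>> arm_command --targets '[[[-0.001,0,0.004,0,0,0,-1],[-0.001,0,0.008,0,0,0,-1],[-0.001,0,0.011,0,0,0,-1],[-0.001,0,0.011,0,0,0,-1]]]'

```text
time_s: 6.6
tool_pos: [0.6325, -0.0586, -0.0194]
tool_rot: [180.0, -0.1, -172.3]
force: [-0.1, 0.1, 0.1]
grip_width: 0.087
```

Run:
```python
from h import *
c=read_camera("wrist");P=cloud(c)
o=get_obs();print(o["grip_width"],o["tool_pos"],o["force"])
for s in (-1,1):
    yy=(P[...,1]+.0585)*s
    k=P[(P[...,0]>.617)&(P[...,0]<.65)&(yy>.03)&(yy<.075)&(P[...,2]>.003)&(P[...,2]<.06)]
    print(len(k),np.sort(k[:,2])[:12].round(4),k.min(0).round(4),k.max(0).round(4))
```

```text
0.08718041198329433 [ 0.63278585 -0.0585707  -0.01902737] [-1.04943569  0.02900171  0.19766623]
1776 [0.0042 0.0048 0.0049 0.005  0.005  0.005  0.0051 0.0052 0.0052 0.0053
 0.0055 0.0057] [ 0.6264 -0.1169  0.0042] [ 0.6496 -0.1002  0.0598]
820 [0.0051 0.0052 0.0053 0.0055 0.0055 0.0056 0.0056 0.0056 0.0056 0.0058
 0.0059 0.006 ] [ 0.617  -0.0172  0.0051] [ 0.6366 -0.0088  0.0599]
```

>>> arm_command --targets '[[[0,0,0.001,0,0,0,-1],[0,0,0.001,0,0,0,1],[0,0,0.001,0,0,0,1],[0,0,0.001,0,0,0,1],[0,0,0.001,0,0,0,1],[0,0,0.001,0,0,0,1],[0,0,0.001,0,0,0,1],[0,0,0.001,0,0,0,1],[0,0,0.001,0,0,0,1],[0,0,0.001,0,0,0,1]]]' --newtons 25

```text
time_s: 7.65
tool_pos: [0.6331, -0.0585, -0.0197]
tool_rot: [180.0, 0.0, -172.3]
force: [-0.2, -0.2, 1.1]
grip_width: 0.0497
```

Run:
```python
from h import *
go(0.53,0.02,0.02,180)
```

```text
t 7.65 at [ 0.6331 -0.0585 -0.0197] [ 1.7999e+02  1.0000e-02 -1.7227e+02] w 0.0497 F [-0.18 -0.2   1.13]
shift [ 0.0916  0.0917 -0.0397] turn [0.01 0.01 7.73] dist 0.135
```

Run:
```python
from h import *
go(0.52,0.0,-0.0195,178.4)
```

```text
t 7.65 at [ 0.6331 -0.0585 -0.0197] [ 1.7999e+02  1.0000e-02 -1.7227e+02] w 0.0497 F [-0.18 -0.2   1.13]
shift [ 0.1042  0.0732 -0.0002] turn [0.01 0.01 9.33] dist 0.127
```

>>> arm_command --targets '[[[0.015,0.01,0,0,0,1,1],[0.03,0.021,0,0,0,3,1],[0.045,0.032,0,0,0,5,1],[0.06,0.042,0,0,0,7,1],[0.075,0.053,0,0,0,9,1],[0.09,0.063,0,0,0,9.3,1],[0.1,0.07,0,0,0,9.3,1],[0.104,0.073,0,0,0,9.3,1],[0.104,0.073,0,0,0,9.3,1]]]'

```text
time_s: 8.55
tool_pos: [0.5198, 0.0002, -0.0196]
tool_rot: [180.0, -0.0, 178.5]
force: [-0.1, 0.1, -0.1]
grip_width: 0.0496
```

Run:
```python
from h import *
go(0.4588,0.0181,-0.0195,178.4)
c=read_camera("wrist");save(c,"w6.png")
c=read_camera("top");cv2.imwrite("pics/t6.png",cv2.resize(c["img"][130:270,170:320,::-1],None,fx=4,fy=4))
```

```text
t 8.55 at [ 5.198e-01  2.000e-04 -1.960e-02] [ 1.7997e+02 -1.0000e-02  1.7847e+02] w 0.0496 F [-0.09  0.09 -0.07]
shift [ 0.0615  0.0162 -0.0001] turn [ 0.03 -0.01  0.07] dist 0.064
```

View pics/w6.png

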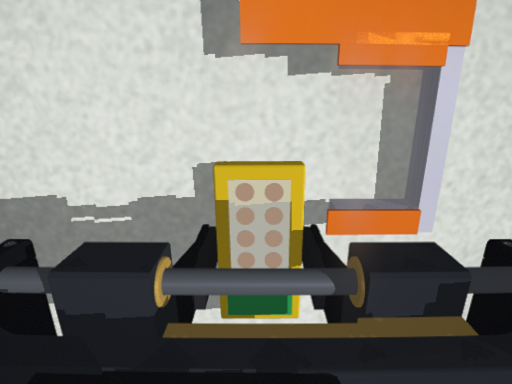

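Run:
```python
from h import *
c=read_camera("wrist")
hsv=cv2.cvtColor(c["img"],cv2.COLOR_RGB2HSV)
m=seg(c,"orange",(200,0,500,240))
# end lip lower edge: per column 245..335 last orange row in top piece ; strip edges
def fit(pts,z,swap):
    W=onplane(c,pts,z)[:,:2]
    if swap: p=np.polyfit(W[:,1],W[:,0],1)  # x as function of y
    else: p=np.polyfit(W[:,0],W[:,1],1)
    return p,W.mean(0)
def edges(cols,r0,r1,last):
    out=[]
    for u in cols:
        r=np.where(m[r0:r1,u])[0]
        if len(r): out.append((u,r0+(r.max()+.5 if last else r.min()-.5)))
    return np.array(out,float)
for nm,e,x in (("endlip x=5",edges(range(245,335),0,100,True),5),("block0 x=14",edges(range(345,440),0,100,True),14),("strip x=86",edges(range(330,415),190,240,False),86),("strip x=100",edges(range(330,415),190,240,True),100)):
    p,M=fit(e,.02,True); print(nm,len(e),"slope deg",np.degrees(np.arctan(p[0])).round(2),"mean",M.round(4),"x at y=.0445 ->x0",(np.polyval(p,.0445)-x/1000).round(4))
# lip face columns
for r in (50,55,60,212,218,225,230):
    u=np.where(m[r,300:])[0]+300; 
    # block lip y=-5
    print(r,u.min(),u.max(),onplane(c,[(u.min()-.5,r),(u.max()+.5,r)],.02)[:,:2].round(4).tolist())
print(rect(c,seg(c,"yellow",(200,150,320,240)),.012), get_obs()["tool_pos"])
```

```text
endlip x=5 90 slope deg 2.07 mean [0.4135 0.0162] x at y=.0445 ->x0 0.4095
block0 x=14 95 slope deg 2.34 mean [0.4234 0.0634] x at y=.0445 ->x0 0.4086
strip x=86 85 slope deg 1.21 mean [0.4948 0.0599] x at y=.0445 ->x0 0.4084
strip x=100 85 slope deg 1.24 mean [0.5087 0.0611] x at y=.0445 ->x0 0.4083
50 341 447 [[0.4177, 0.0393], [0.4184, 0.0887]]
55 340 447 [[0.4198, 0.0389], [0.4206, 0.089]]
60 340 446 [[0.4219, 0.039], [0.4227, 0.0889]]
212 329 421 [[0.4964, 0.0369], [0.498, 0.0868]]
218 329 420 [[0.4999, 0.037], [0.5014, 0.0868]]
225 328 419 [[0.5039, 0.0366], [0.5055, 0.0868]]
230 328 418 [[0.5069, 0.0368], [0.5085, 0.0866]]
[(array([4.926e-01, 3.000e-04]), 49.5, 45.6, 88.7)] [ 0.52081023 -0.00067956 -0.01963986]
```

Run:
```python
from h import *
go(0.464,0.013,-0.0197,178.4)
```

```text
t 8.7 at [ 0.5208 -0.0007 -0.0196] [-1.7998e+02  4.0000e-02  1.7841e+02] w 0.0498 F [ 0.2   0.48 -0.15]
shift [0.0572 0.0121 0.    ] turn [-0.02  0.04  0.01] dist 0.058
```

>>> arm_command --targets '[[[0.015,0,0,0,0,0,1],[0.03,0.003,0,0,0,0,1],[0.045,0.008,0,0,0,0,1],[0.055,0.012,0,0,0,0,1],[0.057,0.012,0,0,0,0,1],[0.057,0.012,0,0,0,0,1]]]'

```text
time_s: 9.3
tool_pos: [0.4638, 0.0133, -0.0196]
tool_rot: [180.0, 0.0, 178.4]
force: [0.0, 0.1, -1.1]
grip_width: 0.0496
```

Run:
```python
from h import *
go(0.4573,0.0189,-0.0197,178.4)
```

```text
t 9.3 at [ 0.4638  0.0133 -0.0196] [1.7999e+02 2.0000e-02 1.7844e+02] w 0.0496 F [ 0.02  0.12 -1.12]
shift [0.0066 0.0054 0.0001] turn [0.01 0.02 0.04] dist 0.009
```

>>> arm_command --targets '[[[0.003,0.002,0,0,0,0,1],[0.005,0.004,0,0,0,0,1],[0.0065,0.0055,0,0,0,0,1],[0.0065,0.0055,0,0,0,0,1]]]'

```text
time_s: 9.7
tool_pos: [0.4578, 0.0182, -0.0196]
tool_rot: [-179.9, 0.1, 178.4]
force: [0.9, -3.1, -0.6]
grip_width: 0.05
```

Run:
```python
from h import *
go(0.4573,0.0189,-0.0197,178.4)
c=read_camera("wrist");cv2.imwrite("pics/w7.png",cv2.resize(c["img"][60:330,180:420,::-1],None,fx=2,fy=2))
```

```text
t 9.7 at [ 0.4578  0.0182 -0.0196] [-1.7994e+02  8.0000e-02  1.7844e+02] w 0.05 F [ 0.9  -3.1  -0.58]
shift [0.0005 0.0006 0.0001] turn [-0.06  0.08  0.04] dist 0.001
```

View pics/w7.png

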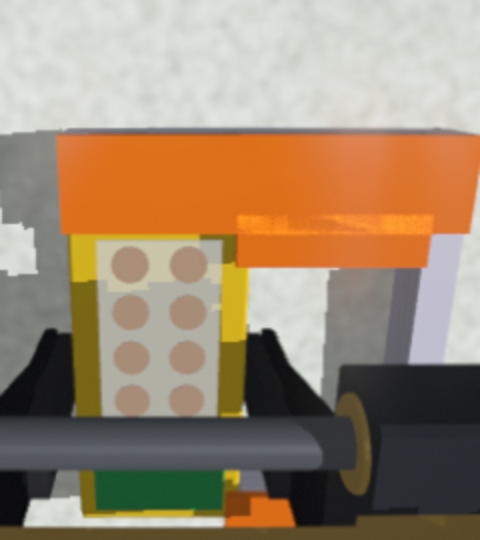

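Side fence contact at about 3 N. I'll push a little further along x.

>>> arm_command --targets '[[[0.001,0,0,0,0,0,1],[0.002,0,0,0,0,0,1],[0.002,0.0,0,0,0,0,1]]]'

```text
time_s: 10.05
tool_pos: [0.4572, 0.0183, -0.0192]
tool_rot: [-180.0, 0.2, 178.4]
force: [4.8, -4.2, -2.0]
grip_width: 0.0494
```

Run:
```python
from h import *
go(0.4573,0.0189,-0.0197,178.4)
```

```text
t 10.05 at [ 0.4572  0.0183 -0.0192] [-179.96    0.24  178.42] w 0.0494 F [ 4.84 -4.22 -2.02]
shift [-0.0001  0.0006  0.0005] turn [-0.04  0.24  0.02] dist 0.001
```

>>> arm_command --targets '[[[0,0,0,0,0,0,-0.6],[0,0,0,0,0,0,-0.6],[0,0,0,0,0,0,-0.6],[0,0,0,0,0,0,-0.6],[0,0,0,0,0,0,-0.6],[0,0,0,0,0,0,-0.6],[0,0,0,0,0,0,-0.6],[0,0,0,0,0,0,-0.6]]]'

```text
time_s: 10.85
tool_pos: [0.4551, 0.0191, -0.0197]
tool_rot: [180.0, -0.0, 178.4]
force: [0.7, -0.2, 0.5]
grip_width: 0.0694
```

Run:
```python
from h import *
go(0.4573,0.0189,-0.0197,178.4)
c=read_camera("wrist");cv2.imwrite("pics/w8.png",cv2.resize(c["img"][60:330,180:420,::-1],None,fx=2,fy=2))
```

```text
t 10.85 at [ 0.4551  0.0191 -0.0197] [179.99  -0.   178.43] w 0.0694 F [ 0.68 -0.19  0.48]
shift [-0.0022 -0.0001 -0.    ] turn [ 0.01 -0.    0.03] dist 0.002
```

View pics/w8.png

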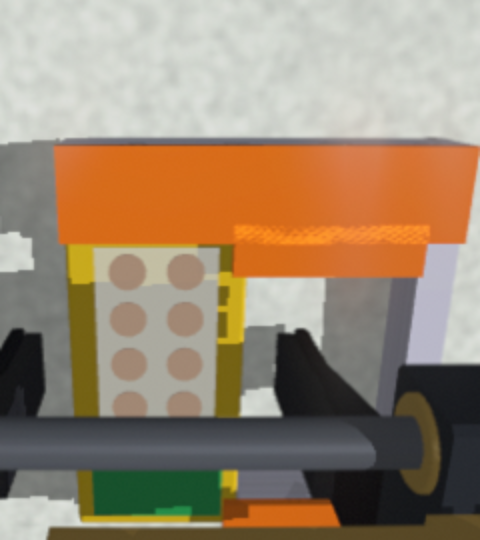

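Run:
```python
from h import *
c=read_camera("wrist");P=cloud(c)
m=seg(c,"yellow",(210,100,310,325))
ys=[np.where(m[:,u])[0].max() for u in range(225,285,5)]
print(ys); print(onplane(c,[(255,np.median(ys)+.5)],.012))
r=np.arange(200,250,10)
for v in r:
    u=np.where(m[v,:])[0];print(v,onplane(c,[(u.min()-.5,v),(u.max()+.5,v)],.012)[:,:2].round(4).tolist())
mo=seg(c,"orange",(270,295,400,325)); vs=np.where(mo)
print(onplane(c,[(320,vs[0].max()+.5)],.02),get_obs()["tool_pos"])
```

```text
[np.int64(320), np.int64(320), np.int64(320), np.int64(320), np.int64(320), np.int64(320), np.int64(320), np.int64(320), np.int64(320), np.int64(320), np.int64(320), np.int64(320)]
[[0.50687594 0.01484642 0.012     ]]
200 [[0.4251, -0.0053], [0.4265, 0.0437]]
210 [[0.431, -0.0058], [0.4324, 0.0432]]
220 [[0.4371, -0.0057], [0.4384, 0.0433]]
230 [[0.4432, -0.0061], [0.4446, 0.0434]]
240 [[0.4495, -0.006], [0.4509, 0.0429]]
[[0.5033974  0.05449144 0.02      ]] [ 0.45514902  0.01905187 -0.01970553]
```

Yellow is square under both lips, its tag end at about x = 0.507, and it is released. Next I'll grip it afresh.

>>> arm_command --targets '[[[-0.0025,-0.001,0,0,0,0,-0.6],[-0.0025,-0.001,0,0,0,0,1],[-0.0025,-0.001,0,0,0,0,1],[-0.0025,-0.001,0,0,0,0,1],[-0.0025,-0.001,0,0,0,0,1],[-0.0025,-0.001,0,0,0,0,1],[-0.0025,-0.001,0,0,0,0,1]]]' --newtons 30

```text
time_s: 11.65
tool_pos: [0.4576, 0.018, -0.0197]
tool_rot: [180.0, 0.0, 178.4]
force: [-0.3, 0.3, -0.3]
grip_width: 0.0494
```

Run:
```python
from h import *
go(0.48,0.0,-0.0197,178.4)
```

```text
t 11.65 at [ 0.4576  0.018  -0.0197] [180.     0.   178.44] w 0.0494 F [-0.31  0.31 -0.29]
shift [-0.0229 -0.0174 -0.    ] turn [0.   0.   0.04] dist 0.029
```

>>> arm_command --targets '[[[-0.006,-0.006,0,0,0,0,1],[-0.014,-0.012,0,0,0,0,1],[-0.022,-0.017,0,0,0,0,1],[-0.023,-0.017,-0.01,0,0,0,1],[-0.023,-0.017,-0.04,0,0,0,1],[-0.023,-0.017,-0.08,0,0,0,1],[-0.023,-0.017,-0.1,0,0,0,1],[-0.023,-0.017,-0.1,0,0,0,1]]]'

```text
time_s: 12.45
tool_pos: [0.4831, 0.0004, 0.084]
tool_rot: [179.9, 0.4, 178.4]
force: [0.8, -0.1, -0.6]
grip_width: 0.0491
```

Run:
```python
from h import *
a=np.radians(4.7);m=np.array([.446,.3503])
for s in (-1,1): print(m+s*.0545*np.array([np.cos(a),np.sin(a)]))
go(0.392,0.346,0.08,184.7)
go(0.44,0.1,0.08,184.7)
```

```text
[0.39168326 0.34583435]
[0.50031674 0.35476565]
t 12.45 at [4.831e-01 4.000e-04 8.400e-02] [179.89   0.38 178.41] w 0.0491 F [ 0.8  -0.08 -0.62]
shift [0.1007 0.3429 0.004 ] turn [ 0.09  0.39 -6.29] dist 0.357
t 12.45 at [4.831e-01 4.000e-04 8.400e-02] [179.89   0.38 178.41] w 0.0491 F [ 0.8  -0.08 -0.62]
shift [0.0458 0.0983 0.0039] turn [ 0.09  0.39 -6.29] dist 0.109
```

>>> arm_command --targets '[[[0,0.035,-0.04,0,0,0,1],[0,0.075,-0.06,0,0,-2,1],[0,0.12,-0.06,0,0,-4,1],[0,0.165,-0.06,0,0,-6.3,1],[0,0.21,-0.06,0,0,-6.3,1],[-0.01,0.25,-0.06,0,0,-6.3,1],[-0.02,0.29,-0.06,0,0,-6.3,1],[-0.02,0.32,-0.06,0,0,-6.3,1],[-0.02,0.34,-0.06,0,0,-6.3,1],[-0.02,0.34,-0.06,0,0,-6.3,1]]]'

```text
time_s: 13.45
tool_pos: [0.5078, 0.3427, 0.1389]
tool_rot: [-180.0, -0.1, -175.0]
force: [-0.3, 0.5, -1.1]
grip_width: 0.0498
```

>>> arm_command --targets '[[[0,0,0,0,0,0,1],[0,0,0,0,0,0,1],[0,0,0,0,0,0,1]]]'

```text
time_s: 13.75
tool_pos: [0.51, 0.3378, 0.1405]
tool_rot: [-180.0, 0.0, -175.4]
force: [0.2, -0.0, -0.7]
grip_width: 0.0498
```

Run:
```python
from h import *
go(0.392,0.346,0.08,184.7)
c=read_camera("wrist");save(c,"w9.png");np.savez("pics/w9.npz",**{k:np.array(v) for k,v in c.items()})
print(rect(c,seg(c,"green"),.02));go(0.392,0.346,0.08,184.7)
```

```text
t 13.75 at [0.51   0.3378 0.1405] [-1.7998e+02  1.0000e-02 -1.7542e+02] w 0.0498 F [ 0.16 -0.04 -0.69]
shift [0.117  0.0176 0.0605] turn [-0.02  0.01 -0.12] dist 0.133
[(array([0.3917, 0.3452]), 102.3, 54.2, 4.6), (array([0.4685, 0.3512]), 54.2, 40.0, -85.4), (array([0.6701, 0.3502]), 78.2, 25.3, -85.5)]
t 13.8 at [0.5099 0.3382 0.1406] [-1.8000e+02  2.0000e-02 -1.7539e+02] w 0.0497 F [-0.02 -0.46 -0.62]
shift [0.1169 0.0173 0.0606] turn [-0.    0.02 -0.09] dist 0.133
```

View pics/w9.png

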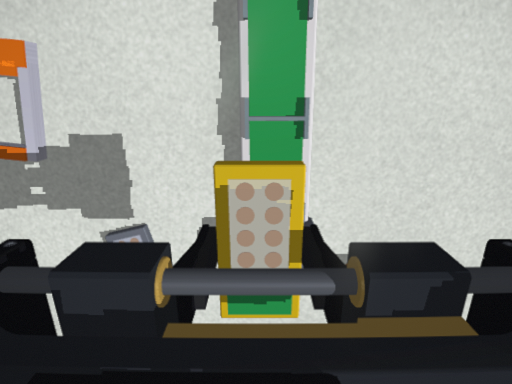

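Run:
```python
from h import *
c=dict(np.load("pics/w9.npz"))
m=seg(c,"green")
# divider edges
e1=[];e2=[]
for u in range(258,300,3):
    col=m[:,u]; 
    r=[v for v in range(100,140) if not col[v]]
    e1.append((u,min(r)-.5));e2.append((u,max(r)+.5))
e1,e2=np.array(e1),np.array(e2)
print("near floor +x edge",onplane(c,e1,.02)[:,:2].mean(0).round(4),"divider top far edge",onplane(c,e2,.028)[:,:2].mean(0).round(4),"near edge as top",onplane(c,e1,.028)[:,:2].mean(0).round(4))
for v in (35,50,65,80):
    u=np.where(m[v,230:330])[0]+230
    p=onplane(c,[(u.min()-.5,v),(u.max()+.5,v)],.02)[:,:2];print(v,u.min(),u.max(),p.round(4).tolist(),p.mean(0).round(4))
z=c["img"][0:170,200:330,::-1];cv2.imwrite("pics/w9z.png",cv2.resize(z,None,fx=4,fy=4)[:600])
```

```text
near floor +x edge [0.443  0.3509] divider top far edge [0.4474 0.3508] near edge as top [0.4426 0.3503]
35 249 305 [[0.372, 0.3168], [0.3677, 0.3699]] [0.3698 0.3434]
50 249 305 [[0.3849, 0.3177], [0.3806, 0.3715]] [0.3828 0.3446]
65 249 304 [[0.3982, 0.3186], [0.3939, 0.3721]] [0.396  0.3454]
80 249 303 [[0.4118, 0.3196], [0.4075, 0.3728]] [0.4096 0.3462]
```

View pics/w9z.png

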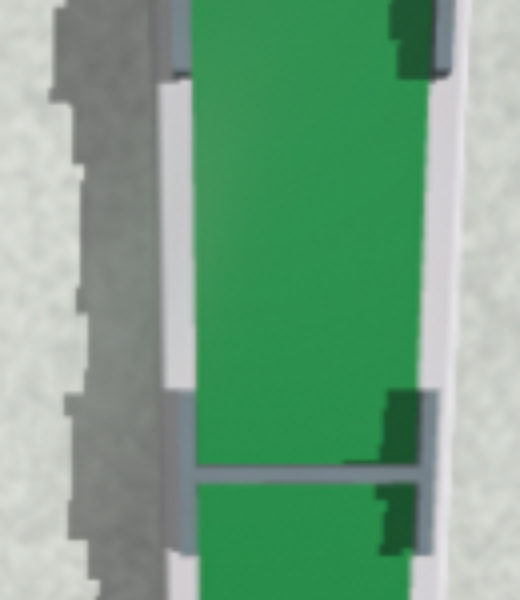

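>>> arm_command --targets '[[[0.03,0.01,0,0,0,0,1],[0.06,0.015,0.02,0,0,0,1],[0.09,0.016,0.05,0,0,0,1],[0.11,0.016,0.07,0,0,0,1],[0.118,0.016,0.09,0,0,0,1],[0.118,0.016,0.1,0,0,0,1],[0.118,0.016,0.1,0,0,0,1],[0.118,0.016,0.1,0,0,0,1]]]'

```text
time_s: 14.6
tool_pos: [0.3921, 0.346, 0.0412]
tool_rot: [180.0, 0.1, -175.4]
force: [0.0, -0.2, 0.1]
grip_width: 0.0495
```

Run:
```python
from h import *
go(0.391,0.345,0.001,184.7)
c=read_camera("wrist");save(c,"w10.png")
```

```text
t 14.6 at [0.3921 0.346  0.0412] [ 1.7996e+02  9.0000e-02 -1.7535e+02] w 0.0495 F [ 0.02 -0.17  0.06]
shift [ 0.0012 -0.0009  0.0402] turn [ 0.04  0.09 -0.05] dist 0.04
```

View pics/w10.png

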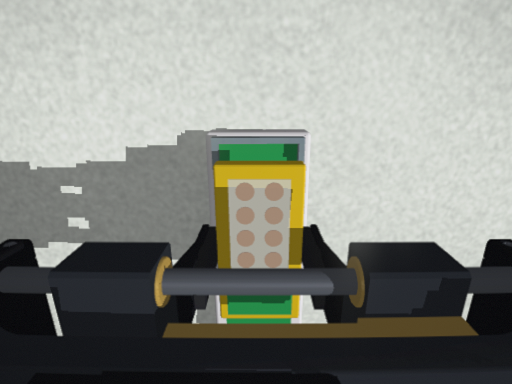

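Run:
```python
from h import *
c=read_camera("wrist")
z=c["img"][120:175,200:320,::-1];cv2.imwrite("pics/w10z.png",cv2.resize(z,None,fx=6,fy=6,interpolation=cv2.INTER_NEAREST))
m=seg(c,"green")
for u in (230,240,250,260,270,280):
    r=np.where(m[100:162,u])[0]+100;print(u,r.min(),onplane(c,[(u,r.min()-.5)],.02).round(4)[0])
for v in (146,150,155): 
    u=np.where(m[v,190:330])[0]+190;print(onplane(c,[(u.min()-.5,v),(u.max()+.5,v)],.02).round(4)[:,:2].tolist())
y=seg(c,"yellow",(200,150,320,240))
r=[np.where(y[:,u])[0].min()-.5 for u in range(225,295,5)];print(np.mean(r),onplane(c,[(260,np.mean(r))],.0715))
print(get_obs()["tool_pos"])
```

```text
230 144 [0.3416 0.3218 0.02  ]
240 144 [0.3411 0.3288 0.02  ]
250 144 [0.3405 0.3357 0.02  ]
260 144 [0.3399 0.3427 0.02  ]
270 144 [0.3394 0.3496 0.02  ]
280 144 [0.3388 0.3566 0.02  ]
[[0.344, 0.3139], [0.3396, 0.3683]]
[[0.3468, 0.314], [0.3424, 0.3686]]
[[0.3504, 0.3141], [0.346, 0.3683]]
160.5 [[0.34124082 0.34258234 0.0715    ]]
[0.39214533 0.34636131 0.04152511]
```

View pics/w10z.png

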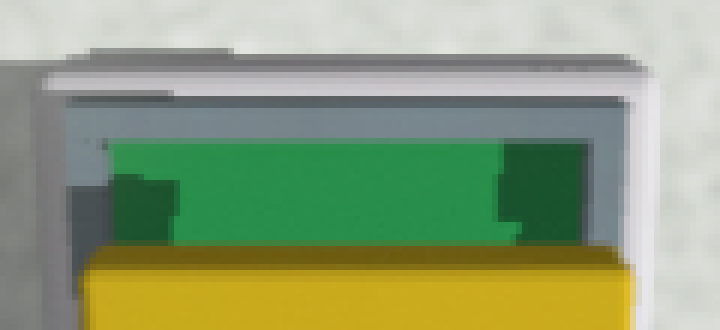

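>>> arm_command --targets '[[[0,-0.001,0.01,0,0,0,1],[0,-0.001,0.02,0,0,0,1],[0,-0.001,0.028,0,0,0,1],[0,-0.001,0.034,0,0,0,1],[0,-0.001,0.038,0,0,0,1],[0,-0.001,0.04,0,0,0,1],[0,-0.001,0.04,0,0,0,1]]]'

```text
time_s: 15.4
tool_pos: [0.3907, 0.345, 0.0004]
tool_rot: [180.0, 0.0, -175.3]
force: [0.6, -0.2, -0.2]
grip_width: 0.0494
```

Run:
```python
from h import *
go(0.392,0.345,0.0005,184.7)
c=read_camera("wrist");save(c,"w11.png")
```

```text
t 15.4 at [0.3907 0.345  0.0004] [ 1.7999e+02  1.0000e-02 -1.7527e+02] w 0.0494 F [ 0.56 -0.22 -0.22]
shift [-0.0013 -0.0001 -0.0001] turn [0.01 0.01 0.03] dist 0.001
```

View pics/w11.png

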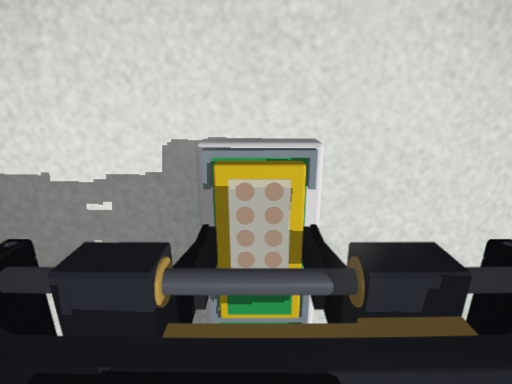

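Yellow sits between the walls at (260,165) to (260,315) with no contact force. I'll let go of it.

>>> arm_command --targets '[[[0,0,0,0,0,0,-1],[0,0,0,0,0,0,-1],[0,0,0,0,0,0,-1],[0,0,0,0,0,0,-1],[0,0,0,0,0,0,-1],[0,0,-0.01,0,0,0,-1],[0,0,-0.03,0,0,0,-1],[0,0,-0.06,0,0,0,-1],[0,0,-0.1,0,0,0,-1],[0,0,-0.14,0,0,0,-1]]]'

```text
time_s: 16.45
tool_pos: [0.3904, 0.3446, 0.1423]
tool_rot: [-180.0, 0.0, -175.3]
force: [0.3, 1.1, 0.2]
grip_width: 0.0873
```

Run:
```python
from h import *
go(0.5,0.0,0.2,180)
c=read_camera("wrist");save(c,"w12.png")
print(rect(c,seg(c,"yellow",(150,100,350,240)),.032))
c=read_camera("top");save(c,"t12.png")
for k,z in (("yellow",.032),("blue",.012),("green",.02)): print(k,rect(c,seg(c,k),z))
```

```text
t 16.45 at [0.3904 0.3446 0.1423] [-180.      0.   -175.28] w 0.0873 F [0.3  1.08 0.21]
shift [-0.0809 -0.3524 -0.0577] turn [-0.    0.    4.72] dist 0.366
[(array([0.3907, 0.3451]), 99.7, 50.4, 4.7)]
yellow []
blue [(array([ 0.6515, -0.5284]), 122.2, 116.3, 89.9), (array([ 0.6558, -0.1983]), 99.0, 50.5, 4.0), (array([0.6427, 0.5229]), 32.2, 24.8, 89.6)]
green [(array([0.487 , 0.3541]), 131.6, 52.9, 4.5), (array([0.6665, 0.2107]), 38.5, 28.0, -71.8), (array([0.589, 0.359]), 24.8, 24.3, 89.8)]
```

View pics/w12.png

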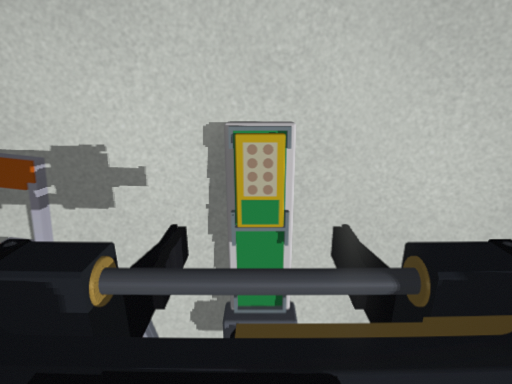

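View pics/t12.png

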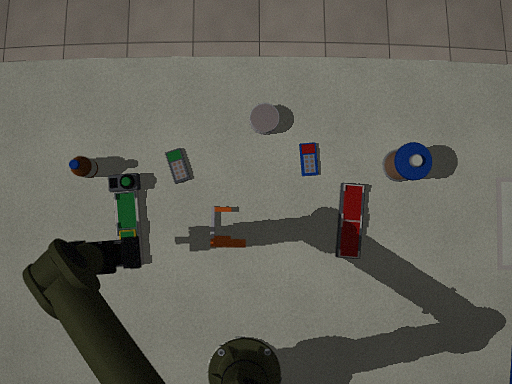

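Run:
```python
from h import *
go(0.653,-0.198,0.1,184)
```

```text
t 16.55 at [0.3938 0.3479 0.1472] [ 179.53    0.49 -175.28] w 0.087 F [ 1.4  -0.1   0.06]
shift [-0.213  -0.5657  0.0444] turn [0.47 0.49 0.72] dist 0.606
```

>>> arm_command --targets '[[[-0.01,-0.04,-0.02,0,0,0,-1],[-0.025,-0.085,-0.03,0,0,0,-1],[-0.04,-0.13,-0.03,0,0,0,-1],[-0.06,-0.175,-0.03,0,0,0,-1],[-0.08,-0.22,-0.03,0,0,0,-1],[-0.1,-0.265,-0.03,0,0,0,-1],[-0.12,-0.31,-0.03,0,0,0,-1],[-0.14,-0.355,-0.03,0,0,0,-1],[-0.16,-0.4,-0.03,0,0,0,-1],[-0.175,-0.44,-0.03,0,0,0,-1]]]'

```text
time_s: 17.55
tool_pos: [0.6021, -0.0816, 0.1705]
tool_rot: [-180.0, 0.0, -175.3]
force: [0.7, 0.3, 0.2]
grip_width: 0.0869
```

Run:
```python
from h import *
go(0.653,-0.198,0.1,184)
```

```text
t 17.55 at [ 0.6021 -0.0816  0.1705] [-1.7997e+02  4.0000e-02 -1.7531e+02] w 0.0869 F [0.72 0.28 0.23]
shift [-0.0411 -0.1202  0.0706] turn [-0.03  0.04  0.69] dist 0.145
```

>>> arm_command --targets '[[[-0.015,-0.04,0,0,0,0.7,-1],[-0.03,-0.08,0.02,0,0,0.7,-1],[-0.041,-0.115,0.04,0,0,0.7,-1],[-0.041,-0.12,0.07,0,0,0.7,-1],[-0.041,-0.12,0.1,0,0,0.7,-1],[-0.041,-0.12,0.12,0,0,0.7,-1],[-0.041,-0.12,0.12,0,0,0.7,-1],[-0.041,-0.12,0.12,0,0,0.7,-1]]]'

```text
time_s: 18.35
tool_pos: [0.6521, -0.1953, 0.0506]
tool_rot: [-180.0, -0.0, -176.0]
force: [1.1, -0.7, 0.8]
grip_width: 0.0871
```

Run:
```python
from h import *
go(0.653,-0.198,-0.0197,184)
c=read_camera("wrist");save(c,"w13.png")
print(rect(c,seg(c,"blue"),.012))
go(0.653,-0.198,-0.0197,184)
```

```text
t 18.35 at [ 0.6521 -0.1953  0.0506] [-1.8000e+02 -1.0000e-02 -1.7596e+02] w 0.0871 F [ 1.13 -0.73  0.83]
shift [-0.0007 -0.0027  0.0703] turn [-0.   -0.01  0.04] dist 0.07
[(array([ 0.6534, -0.2001]), 99.4, 49.0, 4.0)]
t 18.4 at [ 0.6529 -0.1956  0.0517] [-1.7997e+02  1.0000e-01 -1.7596e+02] w 0.0867 F [0.03 0.43 0.84]
shift [ 0.0002 -0.0024  0.0714] turn [-0.03  0.1   0.04] dist 0.071
```

View pics/w13.png

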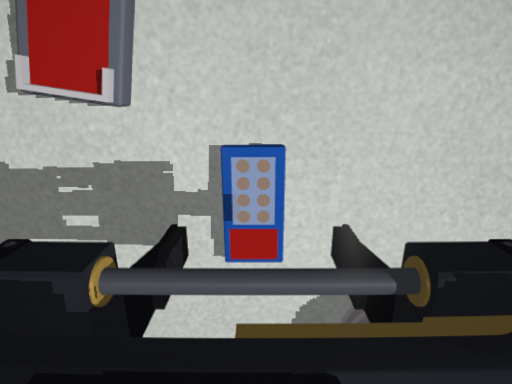

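>>> arm_command --targets '[[[0,-0.004,0.02,0,0,0,-1],[0,-0.004,0.04,0,0,0,-1],[0,-0.004,0.06,0,0,0,-1],[0,-0.004,0.071,0,0,0,-1],[0,-0.004,0.071,0,0,0,1],[0,-0.004,0.071,0,0,0,1],[0,-0.004,0.071,0,0,0,1],[0,-0.004,0.071,0,0,0,1],[0,-0.004,0.071,0,0,0,1],[0,-0.004,0.071,0,0,0,1]]]' --newtons 30

```text
time_s: 19.4
tool_pos: [0.6527, -0.1995, -0.0201]
tool_rot: [-180.0, 0.1, -176.0]
force: [-0.2, 0.1, 2.0]
grip_width: 0.0496
```

Run:
```python
from h import *
go(0.52,0.0,-0.0197,178.4)
c=read_camera("wrist")
y=seg(c,"blue",(200,150,320,240))
r=[np.where(y[:,u])[0].min()-.5 for u in range(235,285,5)];print(np.mean(r),onplane(c,[(260,np.mean(r))],.012))
```

```text
t 19.4 at [ 0.6527 -0.1995 -0.0201] [-1.7999e+02  5.0000e-02 -1.7597e+02] w 0.0496 F [-0.17  0.12  1.97]
shift [ 0.1183  0.2083 -0.0006] turn [-0.01  0.05  5.63] dist 0.24
163.1 [[ 0.60265394 -0.20248693  0.012     ]]
```

>>> arm_command --targets '[[[0.01,0.018,-0.001,0,0,0,1],[0.025,0.044,-0.001,0,0,2,1],[0.04,0.07,-0.001,0,0,4,1],[0.056,0.098,-0.001,0,0,5.6,1],[0.072,0.126,-0.001,0,0,5.6,1],[0.088,0.154,-0.001,0,0,5.6,1],[0.102,0.18,-0.001,0,0,5.6,1],[0.112,0.198,-0.001,0,0,5.6,1],[0.118,0.208,-0.001,0,0,5.6,1],[0.118,0.208,-0.001,0,0,5.6,1]]]'

```text
time_s: 20.45
tool_pos: [0.5193, 0.0013, -0.0198]
tool_rot: [179.9, -0.0, 178.6]
force: [1.3, -0.3, -0.0]
grip_width: 0.0492
```

Run:
```python
from h import *
go(0.464,0.013,-0.0197,178.4)
c=read_camera("wrist");save(c,"w14.png")
y=seg(c,"blue",(200,150,320,240))
r=[np.where(y[:,u])[0].min()-.5 for u in range(235,285,5)];print(np.mean(r),onplane(c,[(260,np.mean(r))],.012))
go(0.464,0.013,-0.0197,178.4)
```

```text
t 20.45 at [ 0.5193  0.0013 -0.0198] [ 1.7995e+02 -3.0000e-02  1.7856e+02] w 0.0492 F [ 1.25 -0.33 -0.01]
shift [ 0.0556  0.0103 -0.    ] turn [ 0.05 -0.03  0.16] dist 0.057
163.5 [[0.46961974 0.00294192 0.012     ]]
t 20.5 at [ 5.203e-01 -1.000e-04 -1.950e-02] [1.8000e+02 4.0000e-02 1.7848e+02] w 0.0496 F [ 0.47  0.04 -0.97]
shift [0.0566 0.0116 0.0002] turn [0.   0.04 0.08] dist 0.058
```

View pics/w14.png

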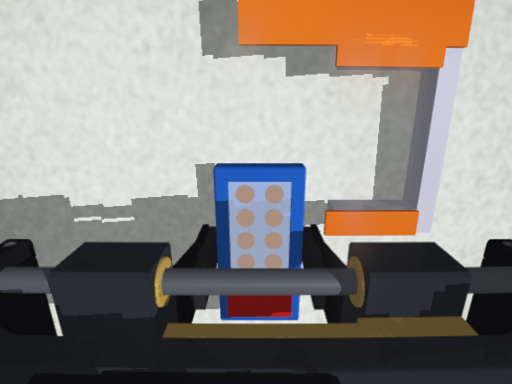

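Blue is held square at (260,165) to (260,320). I'll run the same approach as for yellow.

>>> arm_command --targets '[[[0.015,0,0,0,0,0,1],[0.03,0.003,0,0,0,0,1],[0.045,0.008,0,0,0,0,1],[0.055,0.0115,0,0,0,0,1],[0.059,0.014,0,0,0,0,1],[0.061,0.016,0,0,0,0,1],[0.063,0.0175,0,0,0,0,1],[0.064,0.0175,0,0,0,0,1],[0.065,0.0175,0,0,0,0,1],[0.065,0.0175,0,0,0,0,1]]]'

```text
time_s: 21.5
tool_pos: [0.4563, 0.0183, -0.0195]
tool_rot: [-180.0, 0.1, 178.4]
force: [1.8, -3.7, -0.6]
grip_width: 0.0492
```

Run:
```python
from h import *
go(0.4573,0.0189,-0.0197,178.4)
```

```text
t 21.5 at [ 0.4563  0.0183 -0.0195] [-1.7995e+02  8.0000e-02  1.7842e+02] w 0.0492 F [ 1.77 -3.71 -0.56]
shift [-0.001   0.0006  0.0002] turn [-0.05  0.08  0.02] dist 0.001
```

>>> arm_command --targets '[[[0.001,0,0,0,0,0,1],[0.002,0,0,0,0,0,1],[0.0025,0,0,0,0,0,1],[0.0025,0.0,0,0,0,0,1]]]'

```text
time_s: 21.9
tool_pos: [0.4564, 0.0183, -0.0188]
tool_rot: [-180.0, 0.4, 178.4]
force: [7.4, -4.7, -3.5]
grip_width: 0.049
```

Run:
```python
from h import *
go(0.4573,0.0189,-0.0197,178.4)
```

```text
t 21.9 at [ 0.4564  0.0183 -0.0188] [-179.95    0.38  178.43] w 0.049 F [ 7.37 -4.73 -3.52]
shift [-0.0009  0.0006  0.0009] turn [-0.05  0.38  0.03] dist 0.001
```

Firm contact on both fences (7.4 N and 4.7 N). I'll release.

>>> arm_command --targets '[[[0,0,0,0,0,0,-0.6],[0,0,0,0,0,0,-0.6],[0,0,0,0,0,0,-0.6],[0,0,0,0,0,0,-0.6],[0,0,0,0,0,0,-0.6],[0,0,0,0,0,0,-0.6],[0,0,0,0,0,0,-0.6],[0,0,0,0,0,0,-0.6]]]'

```text
time_s: 22.7
tool_pos: [0.453, 0.0192, -0.0197]
tool_rot: [180.0, 0.0, 178.4]
force: [-0.2, 0.7, 0.2]
grip_width: 0.0697
```

Run:
```python
from h import *
go(0.4573,0.0179,-0.0197,178.4)
c=read_camera("wrist");cv2.imwrite("pics/w15.png",cv2.resize(c["img"][60:330,180:420,::-1],None,fx=2,fy=2))
```

```text
t 22.7 at [ 0.453   0.0192 -0.0197] [179.99   0.   178.43] w 0.0697 F [-0.21  0.66  0.17]
shift [-0.0043 -0.0012 -0.    ] turn [0.01 0.   0.03] dist 0.004
```

View pics/w15.png

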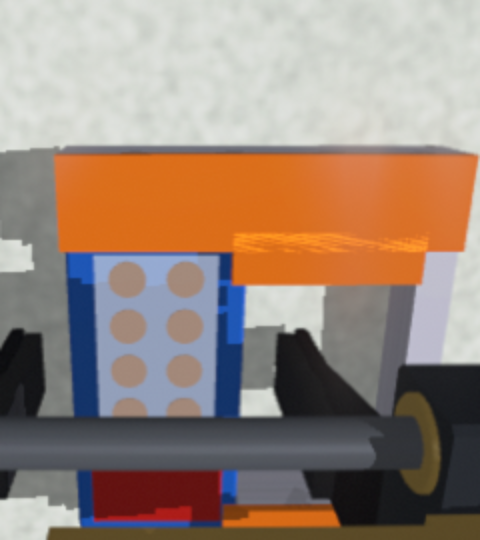

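Blue is square under both lips and free. I'll regrip it and draw it back.

>>> arm_command --targets '[[[-0.004,-0.001,0,0,0,0,-0.6],[-0.004,-0.001,0,0,0,0,1],[-0.004,-0.001,0,0,0,0,1],[-0.004,-0.001,0,0,0,0,1],[-0.004,-0.001,0,0,0,0,1],[-0.004,-0.001,0,0,0,0,1],[-0.004,-0.001,0,0,0,0,1]]]' --newtons 30

```text
time_s: 23.45
tool_pos: [0.4569, 0.0181, -0.0198]
tool_rot: [180.0, -0.0, 178.4]
force: [-0.3, -0.5, -0.5]
grip_width: 0.0495
```

>>> arm_command --targets '[[[-0.006,-0.006,0,0,0,0,1],[-0.014,-0.012,0,0,0,0,1],[-0.022,-0.017,0,0,0,0,1],[-0.023,-0.017,-0.01,0,0,0,1],[-0.023,-0.017,-0.04,0,0,0,1],[-0.023,-0.017,-0.08,0,0,0,1],[-0.023,-0.017,-0.1,0,0,0,1],[-0.023,-0.017,-0.1,0,0,0,1]]]'

```text
time_s: 24.25
tool_pos: [0.4824, 0.0005, 0.0839]
tool_rot: [179.9, 0.4, 178.4]
force: [1.6, 0.5, -1.0]
grip_width: 0.0495
```

Run:
```python
from h import *
a=np.radians(-5.0);m=np.array([.466,-.326])
for s in (-1,1): print(m+s*.0545*np.array([np.cos(a),np.sin(a)]))
go(0.51,-0.31,0.13,175)
```

```text
[ 0.41170739 -0.32125001]
[ 0.52029261 -0.33074999]
t 24.25 at [0.4824 0.0005 0.0839] [179.87   0.37 178.4 ] w 0.0495 F [ 1.6   0.54 -1.03]
shift [-0.0366 -0.3095 -0.0466] turn [0.15 0.36 3.4 ] dist 0.315
```

>>> arm_command --targets '[[[0,-0.035,-0.03,0,0,0,1],[-0.005,-0.075,-0.05,0,0,1,1],[-0.01,-0.12,-0.05,0,0,2,1],[-0.015,-0.165,-0.05,0,0,3.4,1],[-0.02,-0.21,-0.05,0,0,3.4,1],[-0.03,-0.25,-0.05,0,0,3.4,1],[-0.035,-0.285,-0.05,0,0,3.4,1],[-0.037,-0.305,-0.05,0,0,3.4,1],[-0.037,-0.31,-0.05,0,0,3.4,1],[-0.037,-0.31,-0.05,0,0,3.4,1]]]'

```text
time_s: 25.25
tool_pos: [0.507, -0.3108, 0.1294]
tool_rot: [180.0, -0.1, 174.9]
force: [1.2, 0.4, -0.7]
grip_width: 0.0495
```

>>> arm_command --targets '[[[0,0,0,0,0,0,1],[0,0,0,0,0,0,1],[0,0,0,0,0,0,1]]]'

```text
time_s: 25.55
tool_pos: [0.5085, -0.3089, 0.1303]
tool_rot: [179.9, 0.0, 175.2]
force: [-0.3, -0.0, -0.6]
grip_width: 0.0493
```

Run:
```python
from h import *
c=read_camera("wrist");save(c,"w16.png")
print(get_obs()["qpos"].round(1))
print(rect(c,seg(c,"red"),.02));go(0.4117,-0.3212,0.041,175)
m=seg(c,"red")
e1=[];e2=[]
for u in range(258,300,3):
    r=[v for v in range(90,150) if not m[v,u]]
    if r: e1.append((u,min(r)-.5));e2.append((u,max(r)+.5))
print(e1[:2],e2[:2]);print("near floor +x edge",onplane(c,e1,.02)[:,:2].mean(0).round(4))
for v in (20,35,50,65,80):
    u=np.where(m[v,200:330])[0]+200
    p=onplane(c,[(u.min()-.5,v),(u.max()+.5,v)],.02)[:,:2];print(v,u.min(),u.max(),p.round(4).tolist(),p.mean(0).round(4))
```

```text
[-14.9  19.7  53.3  97.9 -16.7  70.8 127.5]
[(array([ 0.4113, -0.3211]), 104.6, 54.0, -4.7), (array([ 0.6605, -0.322 ]), 75.3, 27.3, 85.0), (array([ 0.4797, -0.3273]), 53.2, 19.4, 85.4)]
t 25.6 at [ 0.5084 -0.3092  0.1304] [1.7995e+02 3.0000e-02 1.7513e+02] w 0.0497 F [-0.06  0.47  0.75]
shift [ 0.0954 -0.0202  0.0893] turn [0.05 0.03 0.13] dist 0.132
[(258, 139.5), (261, 138.5)] [(258, 145.5), (261, 145.5)]
near floor +x edge [ 0.43   -0.2848]Traceback (most recent call last):
  File "<stdin>", line 13, in <module>
    return umr_minimum(a, axis, None, out, keepdims, initial, where)
ValueError: zero-size array to reduction operation minimum which has no identity
```

View pics/w16.png

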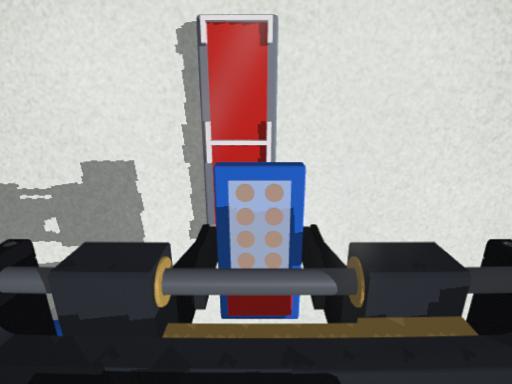

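The near red nest shows whole at (238,80), 104.6 x 54 mm, centred at (0.411,-0.321). I'll move above it.

>>> arm_command --targets '[[[0.03,-0.01,0,0,0,0,1],[0.06,-0.018,0.02,0,0,0,1],[0.085,-0.02,0.05,0,0,0,1],[0.095,-0.02,0.075,0,0,0,1],[0.0955,-0.02,0.089,0,0,0,1],[0.0955,-0.02,0.089,0,0,0,1],[0.0955,-0.02,0.089,0,0,0,1],[0.0955,-0.02,0.089,0,0,0,1]]]'

```text
time_s: 26.4
tool_pos: [0.4129, -0.3228, 0.0425]
tool_rot: [-179.9, 0.1, 175.1]
force: [0.4, 0.3, -0.7]
grip_width: 0.0495
```

Run:
```python
from h import *
c=read_camera("wrist");save(c,"w17.png")
m=seg(c,"red")
for u in (240,260,280):
    r=np.where(m[100:162,u])[0]+100;print(u,r.min(),"inner wall top",onplane(c,[(u,r.min()-.5)],.028).round(4)[0])
for v in (148,152,156): 
    u=np.where(m[v,190:330])[0]+190
    p=onplane(c,[(u.min()-.5,v),(u.max()+.5,v)],.02)[:,:2];print(p.round(4).tolist(),p.mean(0).round(4))
y=seg(c,"blue",(200,150,320,240))
r=[np.where(y[:,u])[0].min()-.5 for u in range(235,285,5)];print(np.mean(r),onplane(c,[(260,np.mean(r))],.0725))
go(0.4118,-0.3211,0.0005,175.2)
```

```text
240 143 inner wall top [ 0.3579 -0.3311  0.028 ]
260 143 inner wall top [ 0.359  -0.3177  0.028 ]
280 143 inner wall top [ 0.3602 -0.3043  0.028 ]
[[0.3618, -0.3437], [0.3665, -0.2897]] [ 0.3642 -0.3167]
[[0.3647, -0.3441], [0.3693, -0.2905]] [ 0.367  -0.3173]
[[0.3675, -0.3444], [0.3722, -0.2907]] [ 0.3698 -0.3176]
161.5 [[ 0.36256749 -0.31804658  0.0725    ]]
t 26.45 at [ 0.4128 -0.3227  0.0425] [-1.7993e+02  1.2000e-01  1.7509e+02] w 0.0499 F [ 0.31 -0.47 -0.96]
shift [0.0012 0.0016 0.0419] turn [-0.07  0.12 -0.11] dist 0.042
```

View pics/w17.png

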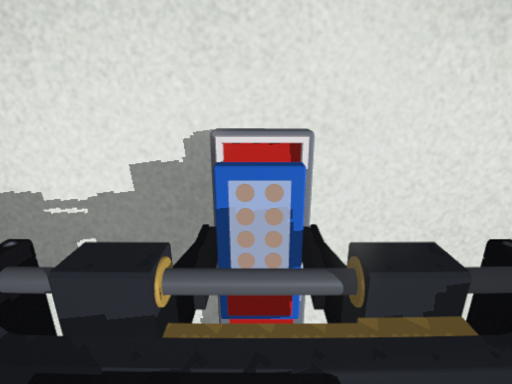

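>>> arm_command --targets '[[[0.0015,0.0017,0.01,0,0,0,1],[0.0015,0.0017,0.02,0,0,0,1],[0.0015,0.0017,0.028,0,0,0,1],[0.0015,0.0017,0.034,0,0,0,1],[0.0015,0.0017,0.038,0,0,0,1],[0.0015,0.0017,0.0415,0,0,0,1],[0.0015,0.0017,0.0415,0,0,0,1]]]'

```text
time_s: 27.15
tool_pos: [0.4097, -0.3205, 0.0002]
tool_rot: [180.0, -0.0, 175.0]
force: [-2.6, 0.7, 5.8]
grip_width: 0.0495
```

Run:
```python
from h import *
go(0.4113,-0.321,0.0005,175.2)
c=read_camera("wrist");save(c,"w18.png")
```

```text
t 27.15 at [ 4.097e-01 -3.205e-01  2.000e-04] [ 1.7996e+02 -2.0000e-02  1.7501e+02] w 0.0495 F [-2.64  0.7   5.75]
shift [-0.0017 -0.0004 -0.0003] turn [ 0.04 -0.02 -0.19] dist 0.002
```

View pics/w18.png

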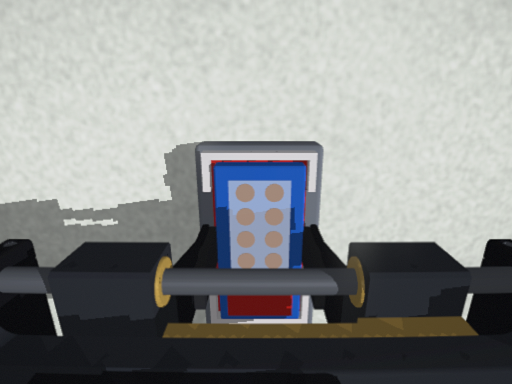

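Blue sits inside the walls with red visible all round, and the 5.8 N upward force means the floor is reached. I'll release.

>>> arm_command --targets '[[[0,0,-0.0005,0,0,0,-1],[0,0,-0.0005,0,0,0,-1],[0,0,-0.0005,0,0,0,-1],[0,0,-0.0005,0,0,0,-1],[0,0,-0.0005,0,0,0,-1],[0,0,-0.01,0,0,0,-1],[0,0,-0.03,0,0,0,-1],[0,0,-0.06,0,0,0,-1],[0,0,-0.1,0,0,0,-1],[0,0,-0.14,0,0,0,-1]]]'

```text
time_s: 28.2
tool_pos: [0.4092, -0.3205, 0.1414]
tool_rot: [-180.0, -0.0, 175.0]
force: [0.2, 1.2, 0.9]
grip_width: 0.087
```

>>> arm_command --targets '[[[-0.03,0.02,-0.04,0,0,0,-1],[-0.05,0.06,-0.05,0,0,0,-1],[-0.05,0.06,-0.05,0,0,0,-1]]]'

```text
time_s: 28.5
tool_pos: [0.4706, -0.2591, 0.1926]
tool_rot: [179.9, 0.3, 175.6]
force: [0.6, 0.1, -0.5]
grip_width: 0.087
```

Run:
```python
from h import *
c=read_camera("wrist");save(c,"w19.png")
m=seg(c,"blue")
print(rect(c,m,.032))
P=cloud(c);k=cv2.erode(m,np.ones((2,2),np.uint8))>0
print("z blue",np.percentile(P[...,2][k],[5,50,95]).round(4))
c=read_camera("top");save(c,"t19.png")
for kk,z in (("yellow",.032),("blue",.032),("green",.012)): print(kk,rect(c,seg(c,kk),z))
go(0.637,0.2,0.15,195)
```

```text
[(array([ 0.4107, -0.3202]), 97.3, 50.3, -4.7)]
z blue [0.0304 0.0317 0.0331]
yellow [(array([0.3932, 0.3461]), 100.1, 50.4, 4.9)]
blue [(array([ 0.6493, -0.5202]), 120.4, 114.5, 89.9), (array([ 0.3908, -0.3112]), 54.3, 39.8, -0.4), (array([0.6406, 0.5167]), 28.5, 24.4, 89.5)]
green [(array([0.482 , 0.3558]), 142.7, 53.3, 4.8), (array([0.6674, 0.212 ]), 38.5, 28.2, -71.3), (array([0.5895, 0.3596]), 27.9, 24.4, 89.7)]
t 28.6 at [ 0.4656 -0.2638  0.1904] [-1.7999e+02  5.0000e-02  1.7521e+02] w 0.0866 F [-1.46 -0.02  0.16]
shift [-0.132   0.4765  0.0405] turn [ -0.02   0.05 -19.79] dist 0.496
```

View pics/w19.png

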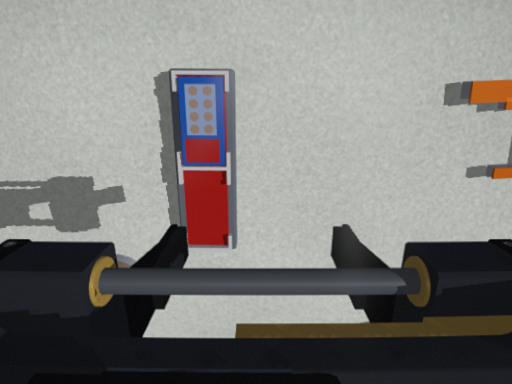

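View pics/t19.png

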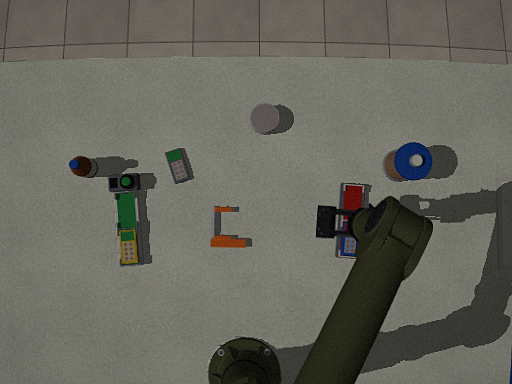

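Blue lies flat in the near red nest at (204,120) in the wrist view, and the top view still shows no white card. The grey card is next.

Run:
```python
from h import *
read_camera("top");read_camera("scene")
for k in ("top","scene"): print([(round(d["conf"],2),np.round(d["position"])) for d in search_frame("white_mid",k)],[(round(d["conf"],2),np.round(d["position"])) for d in search_frame("grey_mid",k)])
go(0.636,0.201,0.15,198.7)
```

```text
[(0.64, array([127., 181.])), (0.33, array([348., 246.]))] [(0.89, array([177., 168.])), (0.63, array([406., 165.]))]
[] [(0.74, array([310., 186.]))]
t 28.9 at [ 0.4638 -0.2658  0.1894] [ 1.7999e+02 -4.0000e-02  1.7490e+02] w 0.0869 F [ 0.1  -0.03  0.2 ]
shift [-0.1301  0.4803  0.0394] turn [ 1.00e-02 -4.00e-02 -2.38e+01] dist 0.499
```

>>> arm_command --targets '[[[-0.01,0.04,0,0,0,-2,-1],[-0.02,0.085,0,0,0,-4,-1],[-0.035,0.13,0,0,0,-7,-1],[-0.05,0.175,0,0,0,-10,-1],[-0.065,0.22,0,0,0,-13,-1],[-0.08,0.265,0,0,0,-16,-1],[-0.095,0.31,0,0,0,-19,-1],[-0.11,0.355,0,0,0,-22,-1],[-0.12,0.4,0,0,0,-23.8,-1],[-0.13,0.44,0,0,0,-23.8,-1]]]'

```text
time_s: 29.9
tool_pos: [0.6327, 0.1641, 0.1892]
tool_rot: [180.0, -0.0, -161.1]
force: [-0.4, 0.1, 0.1]
grip_width: 0.0872
```

Run:
```python
from h import *
go(0.636,0.201,0.06,198.7)
```

```text
t 29.9 at [0.6327 0.1641 0.1892] [ 1.7999e+02 -4.0000e-02 -1.6113e+02] w 0.0872 F [-0.36  0.15  0.13]
shift [-0.0151  0.0338  0.1292] turn [ 0.01 -0.04  0.17] dist 0.134
```

>>> arm_command --targets '[[[-0.008,0.02,0.02,0,0,0,-1],[-0.015,0.034,0.05,0,0,0,-1],[-0.015,0.034,0.08,0,0,0,-1],[-0.015,0.034,0.11,0,0,0,-1],[-0.015,0.034,0.13,0,0,0,-1],[-0.015,0.034,0.13,0,0,0,-1],[-0.015,0.034,0.13,0,0,0,-1]]]'

```text
time_s: 30.6
tool_pos: [0.6359, 0.1985, 0.0599]
tool_rot: [-180.0, -0.0, -161.2]
force: [-0.2, 0.2, -0.4]
grip_width: 0.0871
```

Run:
```python
from h import *
c=read_camera("wrist");save(c,"w20.png");P=cloud(c)
m=((P[...,2]>.008)&(P[...,2]<.016)).astype(np.uint8)
x,y=P[...,0],P[...,1]
m&=((np.hypot(x-.636,y-.201)<.075)).astype(np.uint8)
print(rect(c,m,.012)); print("tag",rect(c,seg(c,"green"),.012))
go(0.636,0.201,0.06,198.7)
```

```text
[(array([0.6349, 0.2006]), 99.0, 49.7, 18.4)]
tag [(array([0.5163, 0.3449]), 104.1, 42.3, 32.4), (array([0.5916, 0.3871]), 44.3, 34.5, 79.1), (array([0.6658, 0.2107]), 39.7, 27.7, -71.3)]
t 30.65 at [0.6366 0.1989 0.061 ] [-1.7998e+02  9.0000e-02 -1.6121e+02] w 0.0869 F [-0.01  0.22  1.18]
shift [-0.0001  0.0022  0.001 ] turn [-0.02  0.09  0.09] dist 0.002
```

View pics/w20.png

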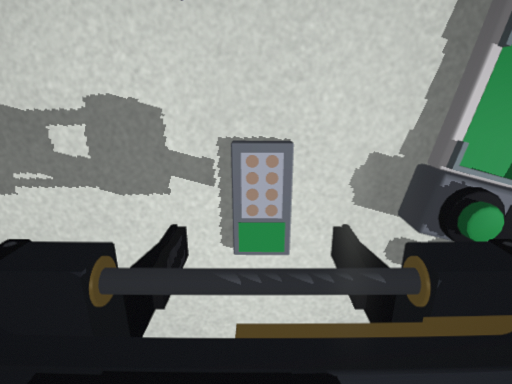

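>>> arm_command --targets '[[[0,0.002,0.03,0,0,0,-1],[0,0.002,0.055,0,0,0,-1],[0,0.002,0.072,0,0,0,-1],[0,0.002,0.0797,0,0,0,-1],[0,0.002,0.0797,0,0,0,1],[0,0.002,0.0797,0,0,0,1],[0,0.002,0.0797,0,0,0,1],[0,0.002,0.0797,0,0,0,1],[0,0.002,0.0797,0,0,0,1],[0,0.002,0.0797,0,0,0,1]]]' --newtons 30

```text
time_s: 31.65
tool_pos: [0.6353, 0.2013, -0.0194]
tool_rot: [180.0, 0.0, -161.2]
force: [-0.6, -0.6, 1.3]
grip_width: 0.0496
```

Run:
```python
from h import *
go(0.53,0.0,-0.0197,178.4)
go(0.60,0.06,-0.0197,188.4)
```

```text
t 31.65 at [ 0.6353  0.2013 -0.0194] [ 1.7999e+02  5.0000e-02 -1.6116e+02] w 0.0496 F [-0.58 -0.6   1.33]
shift [ 0.1646 -0.1565  0.0002] turn [1.000e-02 4.000e-02 2.044e+01] dist 0.227
t 31.65 at [ 0.6353  0.2013 -0.0194] [ 1.7999e+02  5.0000e-02 -1.6116e+02] w 0.0496 F [-0.58 -0.6   1.33]
shift [ 0.079  -0.1223  0.0002] turn [1.000e-02 5.000e-02 1.044e+01] dist 0.146
```

>>> arm_command --targets '[[[0.01,-0.018,0,0,0,1,1],[0.028,-0.043,0,0,0,3,1],[0.046,-0.07,0,0,0,6,1],[0.063,-0.097,0,0,0,8,1],[0.079,-0.122,0,0,0,11,1],[0.103,-0.133,0,0,0,14,1],[0.127,-0.142,0,0,0,17,1],[0.147,-0.15,0,0,0,20.4,1],[0.1646,-0.1565,0,0,0,20.4,1],[0.1646,-0.1565,0,0,0,20.4,1]]]'

```text
time_s: 32.65
tool_pos: [0.5276, -0.0034, -0.0195]
tool_rot: [-180.0, -0.1, 178.2]
force: [-2.6, -3.3, 5.5]
grip_width: 0.0497
```

>>> arm_command --targets '[[[0,0,0,0,0,0,1],[0,0,0,0,0,0,1]]]'

```text
time_s: 32.85
tool_pos: [0.5287, -0.0023, -0.0195]
tool_rot: [-179.9, -0.1, 178.3]
force: [-3.8, -2.8, 9.4]
grip_width: 0.0499
```

Run:
```python
from h import *
c=read_camera("wrist");save(c,"w21.png");P=cloud(c)
x,y=P[...,0],P[...,1]
m=((P[...,2]>.008)&(P[...,2]<.016)&(x<.523)&(x>.45)&(abs(y)<.05)).astype(np.uint8)
print(rect(c,m,.012))
go(0.4640,0.013,-0.0197,178.4)
```

```text
[(array([ 0.5011, -0.0013]), 68.0, 45.7, 88.3), (array([0.4952, 0.046 ]), 9.3, 2.3, 88.3)]
t 32.9 at [ 0.5287 -0.0023 -0.0195] [-1.7992e+02 -1.4000e-01  1.7830e+02] w 0.0497 F [-4.37 -2.78  9.52]
shift [0.0651 0.0134 0.0003] turn [-0.08 -0.14 -0.1 ] dist 0.066
```

View pics/w21.png

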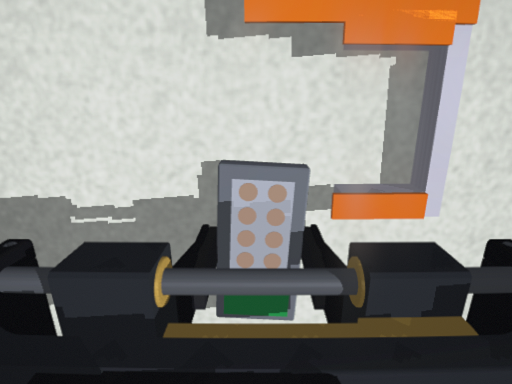

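The card has twisted in the grip: the bench pushes with 9 N and the card is rotated about 2° in the picture. I'll let go here, let it settle, and grip again.

>>> arm_command --targets '[[[0,0,0,0,0,0,-0.6],[0,0,0,0,0,0,-0.6],[0,0,0,0,0,0,-0.6],[0,0,0,0,0,0,-0.6],[0,0,0,0,0,0,-0.6]]]'

```text
time_s: 33.4
tool_pos: [0.5296, 0.0001, -0.0201]
tool_rot: [-180.0, -0.0, 178.4]
force: [0.4, 0.4, -0.1]
grip_width: 0.0689
```

Run:
```python
from h import *
c=read_camera("wrist");save(c,"w22.png");P=cloud(c)
x,y=P[...,0],P[...,1]
m=((P[...,2]>.008)&(P[...,2]<.016)&(x<.55)&(x>.45)&(abs(y)<.05)).astype(np.uint8)
m[235:]=0;m[:,:190]=0;m[:,325:]=0
print(rect(c,m,.012))
print("z along card",[P[v,u].round(4) for u,v in ((225,200),(300,200),(262,175),(262,225),(255,305))])
go(0.4640,0.013,-0.0197,178.4)
```

```text
[(array([5.006e-01, 2.000e-04]), 49.5, 42.9, 85.5), (array([ 0.5175, -0.0361]), 5.7, 5.0, 84.3)]
z along card [array([ 0.4998, -0.018 ,  0.0118]), array([0.501 , 0.0233, 0.0115]), array([0.4864, 0.0027, 0.0109]), array([0.5149, 0.002 , 0.0128]), array([ 0.5688, -0.0037,  0.0125])]
t 33.45 at [ 5.297e-01  1.000e-04 -2.000e-02] [ 1.8000e+02 -1.0000e-02  1.7844e+02] w 0.069 F [0.63 0.55 0.53]
shift [ 0.066   0.0112 -0.0003] turn [ 0.   -0.01  0.04] dist 0.067
```

View pics/w22.png

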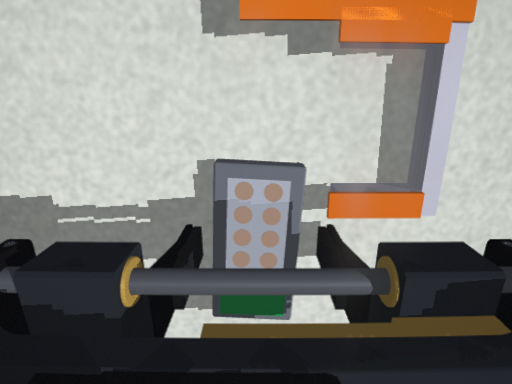

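>>> arm_command --targets '[[[0,-0.0018,0,0,0,2.9,-0.6],[0,-0.0018,0,0,0,2.9,-0.6],[0,-0.0018,0,0,0,2.9,1],[0,-0.0018,0,0,0,2.9,1],[0,-0.0018,0,0,0,2.9,1],[0,-0.0018,0,0,0,2.9,1],[0,-0.0018,0,0,0,2.9,1]]]' --newtons 30

```text
time_s: 34.15
tool_pos: [0.5297, -0.0018, -0.0199]
tool_rot: [180.0, 0.0, 175.5]
force: [0.1, 0.4, -0.6]
grip_width: 0.0494
```

Run:
```python
from h import *
c=read_camera("wrist");save(c,"w23.png");P=cloud(c)
go(0.52,0.0,-0.0197,178.4)
```

```text
t 34.2 at [ 0.5297 -0.0018 -0.0199] [179.99   0.   175.55] w 0.0492 F [-1.06 -0.44 -0.23]
shift [ 0.0098  0.001  -0.0002] turn [ 0.01  0.   -2.85] dist 0.01
```

View pics/w23.png

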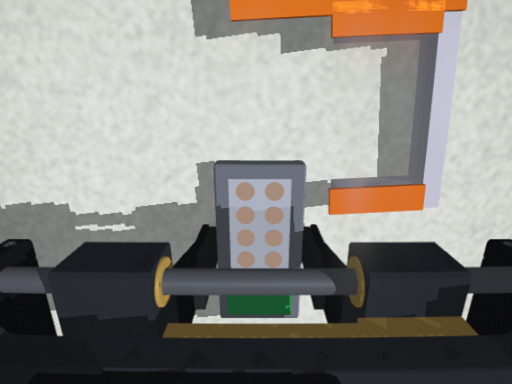

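The grey card is held square again at (260,162) to (260,317). I'll straighten it and move in towards the stop.

>>> arm_command --targets '[[[0.005,0,0,0,0,-1.5,1],[0.01,0.001,0,0,0,-2.8,1],[0.01,0.001,0,0,0,-2.8,1],[0.01,0.001,0,0,0,-2.8,1]]]'

```text
time_s: 34.6
tool_pos: [0.5192, 0.0001, -0.0199]
tool_rot: [180.0, -0.0, 178.3]
force: [-2.1, 0.4, 1.7]
grip_width: 0.0499
```

Run:
```python
from h import *
go(0.464,0.013,-0.0195,178.4)
```

```text
t 34.6 at [ 5.192e-01  1.000e-04 -1.990e-02] [ 1.7997e+02 -4.0000e-02  1.7834e+02] w 0.0499 F [-2.13  0.36  1.73]
shift [ 0.0556  0.0113 -0.0004] turn [ 0.03 -0.04 -0.06] dist 0.057
```

>>> arm_command --targets '[[[0.015,0,-0.0005,0,0,0,1],[0.03,0.003,-0.0005,0,0,0,1],[0.045,0.008,-0.0005,0,0,0,1],[0.055,0.0115,-0.0005,0,0,0,1],[0.058,0.014,-0.0005,0,0,0,1],[0.06,0.016,-0.0005,0,0,0,1],[0.062,0.0175,-0.0005,0,0,0,1],[0.063,0.0175,-0.0005,0,0,0,1],[0.064,0.0175,-0.0005,0,0,0,1],[0.064,0.0175,-0.0005,0,0,0,1]]]'

```text
time_s: 35.6
tool_pos: [0.4579, 0.0181, -0.019]
tool_rot: [-179.9, 0.2, 178.3]
force: [3.7, -4.6, -0.8]
grip_width: 0.0495
```

Run:
```python
from h import *
go(0.4573,0.0189,-0.0197,178.4)
c=read_camera("wrist");cv2.imwrite("pics/w24.png",cv2.resize(c["img"][60:330,180:420,::-1],None,fx=2,fy=2))
```

```text
t 35.6 at [ 0.4579  0.0181 -0.019 ] [-1.7993e+02  1.6000e-01  1.7831e+02] w 0.0495 F [ 3.73 -4.55 -0.79]
shift [0.0006 0.0008 0.0007] turn [-0.07  0.16 -0.09] dist 0.001
```

View pics/w24.png

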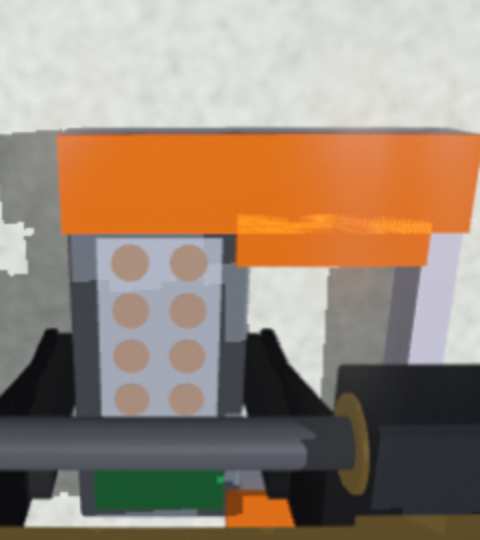

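Contact with both fences (3.7 N and 4.6 N). I'll add a little more push along x, then release.

>>> arm_command --targets '[[[0.001,0,0,0,0,0,1],[0.0015,0,0,0,0,0,1],[0.0015,0,0,0,0,0,-0.6],[0.0015,0,0,0,0,0,-0.6],[0.0015,0,0,0,0,0,-0.6],[0.0015,0,0,0,0,0,-0.6],[0.0015,0,0,0,0,0,-0.6],[0.0015,0,0,0,0,0,-0.6],[0.0015,0,0,0,0,0,-0.6],[0.0015,0,0,0,0,0,-0.6]]]'

```text
time_s: 36.65
tool_pos: [0.4548, 0.0193, -0.0194]
tool_rot: [180.0, -0.0, 178.3]
force: [0.1, -1.3, 0.6]
grip_width: 0.0698
```

Run:
```python
from h import *
go(0.4573,0.018,-0.0197,178.4)
c=read_camera("wrist");cv2.imwrite("pics/w25.png",cv2.resize(c["img"][60:330,180:420,::-1],None,fx=2,fy=2))
```

```text
t 36.65 at [ 0.4548  0.0193 -0.0194] [179.99  -0.   178.33] w 0.0698 F [ 0.14 -1.29  0.61]
shift [-0.0026 -0.0012  0.0003] turn [ 0.01 -0.   -0.07] dist 0.003
```

View pics/w25.png

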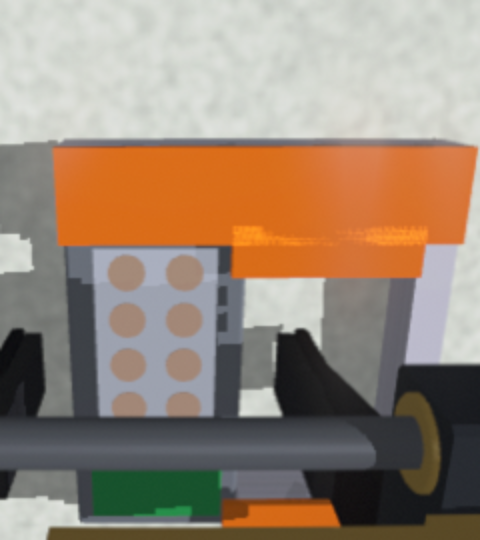

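Grey sits as yellow did, square under both lips and free. I'll grip it afresh and take it out.

>>> arm_command --targets '[[[-0.0025,-0.0012,0,0,0,0,-0.6],[-0.0025,-0.0012,0,0,0,0,1],[-0.0025,-0.0012,0,0,0,0,1],[-0.0025,-0.0012,0,0,0,0,1],[-0.0025,-0.0012,0,0,0,0,1],[-0.0025,-0.0012,0,0,0,0,1],[-0.0025,-0.0012,0,0,0,0,1]]]' --newtons 35

```text
time_s: 37.4
tool_pos: [0.4573, 0.018, -0.0194]
tool_rot: [180.0, 0.0, 178.3]
force: [0.6, 0.8, -0.5]
grip_width: 0.0493
```

>>> arm_command --targets '[[[-0.006,-0.006,0,0,0,0,1],[-0.014,-0.012,0,0,0,0,1],[-0.022,-0.017,0,0,0,0,1],[-0.023,-0.017,-0.01,0,0,0,1],[-0.023,-0.017,-0.04,0,0,0,1],[-0.023,-0.017,-0.08,0,0,0,1],[-0.023,-0.017,-0.1,0,0,0,1],[-0.023,-0.017,-0.1,0,0,0,1]]]'

```text
time_s: 38.2
tool_pos: [0.4826, 0.0004, 0.084]
tool_rot: [179.9, 0.4, 178.3]
force: [-0.3, 0.4, -0.6]
grip_width: 0.0492
```

Run:
```python
from h import *
go(0.54,0.345,0.13,184.7)
```

```text
t 38.2 at [4.826e-01 4.000e-04 8.400e-02] [179.85   0.35 178.3 ] w 0.0492 F [-0.29  0.44 -0.63]
shift [-0.0475  0.3462 -0.0448] turn [ 0.13  0.36 -6.4 ] dist 0.352
```

>>> arm_command --targets '[[[0,0.035,-0.04,0,0,0,1],[0,0.075,-0.05,0,0,-2,1],[-0.01,0.12,-0.05,0,0,-4,1],[-0.02,0.165,-0.05,0,0,-6.4,1],[-0.03,0.21,-0.05,0,0,-6.4,1],[-0.04,0.25,-0.05,0,0,-6.4,1],[-0.05,0.29,-0.05,0,0,-6.4,1],[-0.055,0.32,-0.05,0,0,-6.4,1],[-0.06,0.35,-0.05,0,0,-6.4,1],[-0.06,0.35,-0.05,0,0,-6.4,1]]]'

```text
time_s: 39.2
tool_pos: [0.5482, 0.3539, 0.1283]
tool_rot: [180.0, -0.1, -174.9]
force: [-0.5, -0.0, -0.9]
grip_width: 0.0495
```

>>> arm_command --targets '[[[0,0,0,0,0,0,1],[0,0,0,0,0,0,1],[0,0,0,0,0,0,1]]]'

```text
time_s: 39.5
tool_pos: [0.5502, 0.3466, 0.1305]
tool_rot: [-180.0, -0.0, -175.4]
force: [0.2, 0.4, -0.6]
grip_width: 0.0494
```

Run:
```python
from h import *
c=read_camera("wrist");save(c,"w26.png")
print(rect(c,seg(c,"yellow",(150,0,350,150)),.032))
m=seg(c,"green",(200,100,330,160))
for v in (110,120,130,140,150):
    u=np.where(m[v])[0]
    if len(u)>20:
        p=onplane(c,[(u.min()-.5,v),(u.max()+.5,v)],.02)[:,:2];print(v,p.round(4).tolist(),p.mean(0).round(4))
for u in (250,260,270):
    r=np.where(m[:,u])[0]; print(u,r.min(),r.max(),onplane(c,[(u,r.min()-.5)],.028).round(4))
go(0.5,0.3545,0.04,184.7)
```

```text
[(array([0.4147, 0.3474]), 54.9, 49.6, 4.6)]
110 [[0.4801, 0.3258], [0.4759, 0.3787]] [0.478  0.3523]
120 [[0.4896, 0.3264], [0.4853, 0.3798]] [0.4874 0.3531]
130 [[0.4992, 0.3271], [0.4949, 0.381]] [0.497 0.354]
140 [[0.5089, 0.3277], [0.5047, 0.3811]] [0.5068 0.3544]
150 [[0.5189, 0.3283], [0.5146, 0.3823]] [0.5168 0.3553]
250 100 159 [[0.4698 0.3316 0.028 ]]
260 100 159 [[0.4691 0.3409 0.028 ]]
270 100 159 [[0.4684 0.3502 0.028 ]]
t 39.55 at [0.5502 0.3469 0.1307] [-1.7999e+02 -1.0000e-02 -1.7538e+02] w 0.0494 F [-0.18  0.42 -1.27]
shift [0.0494 0.0116 0.0907] turn [-0.01 -0.01 -0.08] dist 0.104
```

View pics/w26.png

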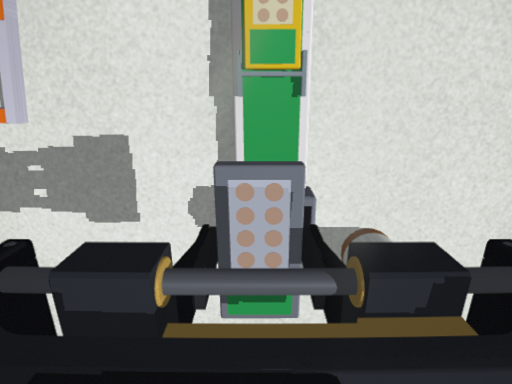

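>>> arm_command --targets '[[[0.02,0.006,0.01,0,0,0,1],[0.04,0.011,0.03,0,0,0,1],[0.049,0.0113,0.06,0,0,0,1],[0.05,0.0113,0.08,0,0,0,1],[0.05,0.0113,0.0905,0,0,0,1],[0.05,0.0113,0.0905,0,0,0,1],[0.05,0.0113,0.0905,0,0,0,1],[0.05,0.0113,0.0905,0,0,0,1]]]'

```text
time_s: 40.35
tool_pos: [0.5005, 0.3559, 0.0416]
tool_rot: [179.9, 0.1, -175.3]
force: [0.1, -0.4, -0.0]
grip_width: 0.0492
```

Run:
```python
from h import *
c=read_camera("wrist");save(c,"w27.png");P=cloud(c)
m=seg(c,"green",(200,125,330,161))
for u in (245,260,275):
    r=np.where(m[:,u])[0]; print(u,r.min(),r.max(),"inner wall top",onplane(c,[(u,r.min()-.5)],.028).round(4)[0])
for v in (146,150,155):
    u=np.where(m[v])[0]
    if len(u)>20:
        p=onplane(c,[(u.min()-.5,v),(u.max()+.5,v)],.02)[:,:2];print(v,p.round(4).tolist(),p.mean(0).round(4))
print([onplane(c,[(260,r)],.0715).round(4)[0].tolist() for r in (160,162,164)])
print(rect(c,seg(c,"yellow",(150,0,350,150)),.032))
go(0.4997,0.354,0.0005,184.7)
z=c["img"][110:250,200:320,::-1];cv2.imwrite("pics/w27z.png",cv2.resize(z,None,fx=4,fy=4,interpolation=cv2.INTER_NEAREST))
```

```text
245 125 160 inner wall top [0.4354 0.3413 0.028 ]
260 125 160 inner wall top [0.4346 0.3512 0.028 ]
275 125 160 inner wall top [0.4338 0.361  0.028 ]
146 [[0.4524, 0.3228], [0.448, 0.3772]] [0.4502 0.35  ]
150 [[0.4552, 0.3229], [0.4508, 0.3775]] [0.453  0.3502]
155 [[0.4588, 0.3231], [0.4543, 0.3779]] [0.4566 0.3505]
[[0.4493, 0.3522, 0.0715], [0.4504, 0.3523, 0.0715], [0.4515, 0.3524, 0.0715]]
[(array([0.4022, 0.3463]), 78.2, 49.7, 4.8)]
t 40.4 at [0.5004 0.356  0.0415] [ 1.7992e+02  1.2000e-01 -1.7530e+02] w 0.0493 F [-0.11  0.19 -0.5 ]
shift [ 0.001 -0.002  0.041] turn [0.08 0.12 0.  ] dist 0.041
```

View pics/w27z.png

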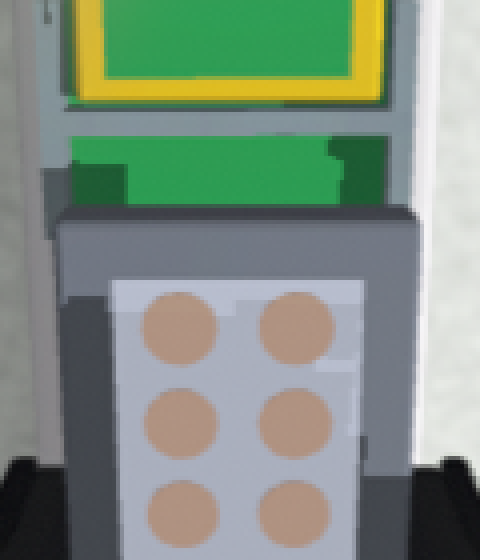

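>>> arm_command --targets '[[[0.0015,-0.002,0.01,0,0,0,1],[0.0015,-0.002,0.02,0,0,0,1],[0.0015,-0.002,0.028,0,0,0,1],[0.0015,-0.002,0.034,0,0,0,1],[0.0015,-0.002,0.038,0,0,0,1],[0.0015,-0.002,0.0405,0,0,0,1],[0.0015,-0.002,0.0405,0,0,0,1]]]'

```text
time_s: 41.1
tool_pos: [0.4976, 0.3533, 0.0006]
tool_rot: [-180.0, -0.1, -175.3]
force: [-4.0, -1.1, 7.5]
grip_width: 0.0494
```

Run:
```python
from h import *
go(0.4985,0.354,0.0005,184.7)
c=read_camera("wrist");save(c,"w28.png")
```

```text
t 41.1 at [0.4976 0.3533 0.0006] [-1.8000e+02 -8.0000e-02 -1.7528e+02] w 0.0494 F [-3.96 -1.1   7.51]
shift [-0.001   0.0007  0.0001] turn [-0.   -0.08  0.02] dist 0.001
```

View pics/w28.png

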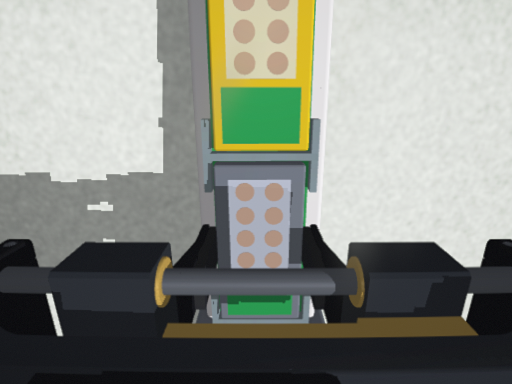

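>>> arm_command --targets '[[[0,0,-0.0005,0,0,0,-1],[0,0,-0.0005,0,0,0,-1],[0,0,-0.0005,0,0,0,-1],[0,0,-0.0005,0,0,0,-1],[0,0,-0.0005,0,0,0,-1],[0,0,-0.01,0,0,0,-1],[0,0,-0.03,0,0,0,-1],[0,0,-0.06,0,0,0,-1],[0,0,-0.1,0,0,0,-1],[0,0,-0.14,0,0,0,-1]]]'

```text
time_s: 42.15
tool_pos: [0.4977, 0.3531, 0.1414]
tool_rot: [-180.0, 0.0, -175.3]
force: [0.5, 0.7, -1.1]
grip_width: 0.0872
```

>>> arm_command --targets '[[[-0.02,0,-0.04,0,0,0,-1],[-0.05,-0.01,-0.05,0,0,0,-1],[-0.05,-0.01,-0.05,0,0,0,-1],[-0.05,-0.01,-0.05,0,0,0,-1]]]'

```text
time_s: 42.55
tool_pos: [0.5489, 0.3469, 0.19]
tool_rot: [180.0, 0.0, -175.4]
force: [0.2, 0.6, 0.0]
grip_width: 0.0872
```

Run:
```python
from h import *
c=read_camera("wrist");save(c,"w29.png");P=cloud(c)
x,y,z=P[...,0],P[...,1],P[...,2]
print("yellow",rect(c,seg(c,"yellow",(150,0,350,200)),.032))
m=((z>.0295)&(z<.036)&(abs(x-.4995)<.0535)&(abs(y-.354)<.03)).astype(np.uint8)
print("grey",rect(c,m,.032))
A=np.c_[P[m>0][:,:2],np.ones(m.sum())];q=np.linalg.lstsq(A,P[m>0][:,2],rcond=None)[0];print("tilt",q.round(3))
print(get_obs()["tool_pos"])
r=search_frame("start_top","wrist")
for d in r[:3]: print(round(d["conf"],2),np.round(d["position"]),P[int(d["position"][1]),int(d["position"][0])].round(4))
```

```text
yellow [(array([0.4058, 0.3467]), 72.8, 49.8, 5.1)]
grey [(array([0.4998, 0.3519]), 102.3, 54.5, 3.6)]
tilt [ 0.004 -0.     0.03 ]
[0.54770142 0.3475067  0.18913761]
0.66 [256. 207.] [0.584  0.3461 0.0619]
```

View pics/w29.png

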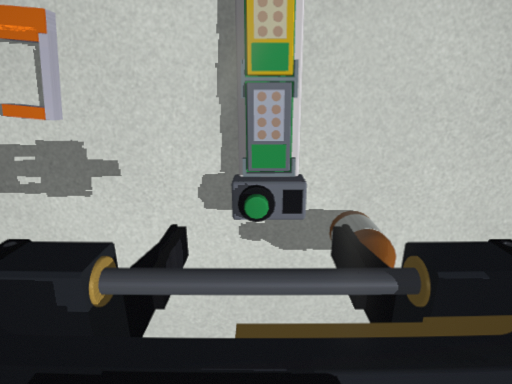

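Grey lies flat in the far green nest at (269,126), with tilt below 0.005. The button is at (256,207), measured at (0.584, 0.346, 0.062). Before pressing it I'll check the bottle's distance and all the cards.

Run:
```python
from h import *
for n in ("top","scene","wrist"):
    c=read_camera(n);P=cloud(c).reshape(-1,3)
    k=P[(abs(P[:,0]-.63)<.08)&(abs(P[:,1]-.48)<.1)&(P[:,2]>.02)&(P[:,2]<.14)]
    k=k[~((k[:,2]<.07)&(k[:,1]<.42))]
    print(n,len(k),k.min(0).round(3) if len(k) else 0,k.max(0).round(3) if len(k) else 0, np.median(k[k[:,2]>.1],0).round(3) if (k[:,2]>.1).any() else "")
c=read_camera("top");save(c,"t29.png")
print("y",rect(c,seg(c,"yellow"),.032));print("b",rect(c,seg(c,"blue",(300,180,380,270)),.032))
go(0.584,0.346,0.12,94.7)
```

```text
top 317 [0.612 0.449 0.02 ] [0.659 0.493 0.135] [0.631 0.472 0.125]
scene 344 [0.603 0.443 0.02 ] [0.661 0.497 0.135] [0.633 0.471 0.118]
wrist 1107 [0.599 0.449 0.02 ] [0.64  0.506 0.104] [0.616 0.487 0.102]
y [(array([0.3931, 0.3461]), 100.0, 50.4, 4.9)]
b [(array([ 0.411 , -0.3184]), 94.7, 50.9, -4.6)]
t 42.85 at [0.5474 0.3481 0.189 ] [-1.7999e+02 -7.0000e-02 -1.7520e+02] w 0.0872 F [-0.64  1.   -0.83]
shift [-0.0364 -0.0051  0.069 ] turn [-6.00e-02 -5.00e-02  9.01e+01] dist 0.078
```

View pics/t29.png

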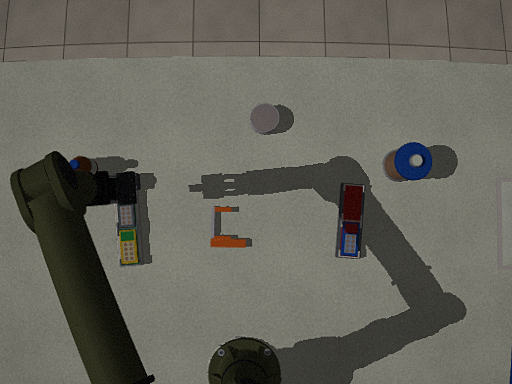

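>>> arm_command --targets '[[[0,-0.005,0,0,0,8,1],[-0.005,-0.005,0,0,0,16,1],[-0.01,-0.005,0,0,0,24,1],[-0.015,-0.005,0,0,0,32,1],[-0.02,-0.005,0,0,0,40,1],[-0.025,-0.005,0,0,0,48,1],[-0.03,-0.005,0,0,0,56,1],[-0.036,-0.005,0,0,0,64,1],[-0.036,-0.005,0,0,0,72,1],[-0.036,-0.005,0,0,0,80,1]]]'

```text
time_s: 43.85
tool_pos: [0.5844, 0.3458, 0.1892]
tool_rot: [-180.0, 0.0, 104.4]
force: [0.1, -0.0, 0.3]
grip_width: 0.0146
```

Run:
```python
from h import *
go(0.584,0.346,0.06,94.7)
```

```text
t 43.85 at [0.5844 0.3458 0.1892] [-179.96    0.    104.42] w 0.0146 F [ 0.12 -0.02  0.29]
shift [ 0.0003 -0.0002  0.1292] turn [-0.04  0.01  9.72] dist 0.129
```

>>> arm_command --targets '[[[0,0,0.03,0,0,6,1],[0,0,0.06,0,0,9.7,1],[0,0,0.09,0,0,9.7,1],[0,0,0.115,0,0,9.7,1],[0,0,0.125,0,0,9.7,1],[0,0,0.125,0,0,9.7,1],[0,0,0.125,0,0,9.7,1]]]'

```text
time_s: 44.55
tool_pos: [0.5854, 0.346, 0.0658]
tool_rot: [179.9, -0.0, 95.0]
force: [-0.8, -0.2, 0.3]
grip_width: 0.0
```

Run:
```python
from h import *
go(0.584,0.346,0.06,94.7)
c=read_camera("wrist");save(c,"w30.png");P=cloud(c)
m=seg(c,"green")&((abs(P[...,0]-.584)<.03)&(abs(P[...,1]-.346)<.03)).astype(np.uint8)
q=P[m>0];print(len(q),q.min(0).round(4),q.max(0).round(4))
```

```text
t 44.55 at [0.5854 0.346  0.0658] [ 1.7992e+02 -4.0000e-02  9.5040e+01] w 0.0 F [-0.84 -0.21  0.33]
shift [ 0.0002 -0.0014  0.0058] turn [ 0.08 -0.04  0.34] dist 0.006
994 [0.5705 0.3356 0.0503] [0.5998 0.3604 0.1047]
```

View pics/w30.png

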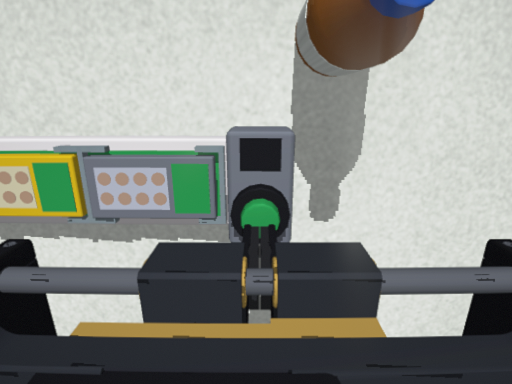

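The closed fingertips are over the button at (260,215). I'll press straight down.

>>> arm_command --targets '[[[0,-0.001,0.008,0,0,0,1],[0,-0.001,0.016,0,0,0,1],[0,-0.001,0.022,0,0,0,1],[0,-0.001,0.027,0,0,0,1],[0,-0.001,0.027,0,0,0,1]]]'

```text
time_s: 45.1
tool_pos: [0.5833, 0.3454, 0.0368]
tool_rot: [-179.9, 0.0, 95.0]
force: [-1.3, 0.7, 1.6]
grip_width: 0.0004
```

>>> arm_command --targets '[[[0,0,0.003,0,0,0,1],[0,0,0.006,0,0,0,1],[0,0,0.006,0,0,0,1]]]'

```text
time_s: 45.4
tool_pos: [0.5839, 0.3455, 0.0318]
tool_rot: [180.0, -0.0, 95.0]
force: [-1.9, -0.8, 5.0]
grip_width: 0.0003
```

>>> arm_command --targets '[[[0,0,0.003,0,0,0,1],[0,0,0.004,0,0,0,1],[0,0,0.004,0,0,0,1]]]'

```text
time_s: 45.7
tool_pos: [0.584, 0.3457, 0.0312]
tool_rot: [-180.0, -0.1, 95.0]
force: [-8.2, -2.8, 19.8]
grip_width: 0.0006
```

The button bottomed out: 20 N with no further travel. I'll retract to a clear height and check everything.

>>> arm_command --targets '[[[0,0,-0.005,0,0,0,1],[0,0,-0.02,0,0,0,1],[0,0,-0.06,0,0,0,1],[0,0,-0.1,0,0,0,1],[0,0,-0.15,0,0,0,1],[0,0,-0.18,0,0,0,1],[-0.02,0.05,-0.2,0,0,0,1],[-0.04,0.09,-0.2,0,0,0,1],[-0.04,0.09,-0.2,0,0,0,1],[-0.04,0.09,-0.2,0,0,0,1]]]'

```text
time_s: 46.7
tool_pos: [0.6785, 0.3106, 0.227]
tool_rot: [180.0, 0.1, 94.8]
force: [-0.7, 0.4, -0.5]
grip_width: 0.0002
```

Run:
```python
from h import *
o=get_obs();print(o["time_s"],o["tool_pos"],o["force"])
for n in ("top","scene","wrist"):
    c=read_camera(n);save(c,"f_%s.png"%n)
    print(n,"y",rect(c,seg(c,"yellow"),.032)[:1],"b",rect(c,seg(c,"blue",(300,180,380,270)),.032)[:1] if n=="top" else "")
    if n=="wrist":
        P=cloud(c);z=P[...,2];x=P[...,0];y=P[...,1]
        m=((z>.0295)&(z<.036)&(abs(x-.4995)<.0535)&(abs(y-.354)<.03)).astype(np.uint8);print("grey",rect(c,m,.032)[:1])
```

```text
46.7 [0.67854522 0.3106482  0.22696102] [-0.67988028  0.37867013 -0.45189254]
top y [(array([0.3933, 0.3461]), 100.4, 50.6, 4.6)] b [(array([ 0.4132, -0.3186]), 99.0, 50.9, -4.6)]
scene y [(array([0.3936, 0.3216]), 94.3, 23.6, 7.2)] b 
wrist y [(array([0.6472, 0.0459]), 507.7, 38.4, 5.0)] b 
grey [(array([0.4992, 0.3564]), 100.0, 54.6, 5.6)]
```

View pics/f_top.png

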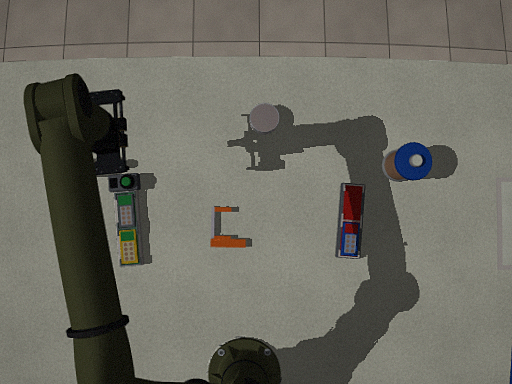

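View pics/f_wrist.png

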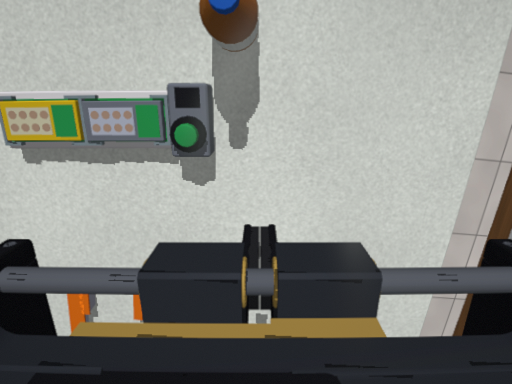

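View pics/f_scene.png

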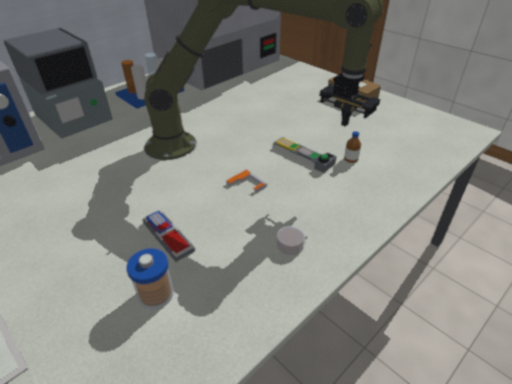

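All three cards lie in their nests: yellow at (128,247), grey at (125,210) and blue at (350,240) in the top view. The jar, dishes and bottle have not moved, and the arm is clear of everything. I'm handing in.

```bash
python3 -c "
from cell import *
print(sign_off())"
```

```text
the job is handed in; nothing more can be done
None
```

The job is handed in at about 47 s, with all three cards nested and the start button pressed last. `sign_off` gives no verdict, so I don't know how the run was judged. The white card was not in the scene.

**Cards:** I took yellow, blue and grey in that order. Each was slid into the stop until both fences pushed back (about 4–7 N), let go, and gripped afresh. Yellow went into the near green nest, blue into the near red nest and grey into the far green nest.

**Button:** I pressed it until it bottomed out at about 20 N, then drew the arm clear.

**Last checks:**
- **Yellow and blue:** the wrist camera put both centres within about 1 mm of the seats. The top camera read about 2 mm further along x for both, in line with its offset throughout.
- **Grey:** it lies flat (tilt below 0.005 rad) and centred. Its mask took in parts of the nest walls, so that reading is coarser.
- **Bystanders:** the jar, dishes and bottle look unmoved in the final pictures.

**What went wrong or disagreed:**
- **Fingertips:** they sat about 24 mm short of the reported TCP, so my first grasp of yellow closed in the air. I corrected the height from the depth images.
- **Grey card:** it twisted in the grip on the way to the stop. I set it down flat and gripped it again before squaring it.
- **White card:** the network reported it twice in the top view, but the spots were the button and the blue card. I saw no white card in any picture.

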